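# Hang the hook rail on the bench stand and load it with tape rolls

### The arm

A 6-joint arm with a two-finger parallel gripper is mounted at the origin on a cart in front of the work surface, level with it; the furniture and walls round the work are solid. World frame = base frame: x ahead of the robot, y to its left, z up, the work surface at z = 0. Lengths are in m, angles in rad, forces in N, time in s.
With the tool pointing down it reaches from about 0.275 to 1 m from the base axis. Payload 8.4 kg.
Tool frame: the origin (TCP) lies between the finger pads; the fingertips stand 11 mm ahead of it and the grasp point (between the pads) lies 8 mm behind it; z points along the fingers, y is the direction in which the jaws open and shut (so a half turn about z gives the same grasp; the last joint's range is limited). The gripper opens to 85 mm and grips with 20 to 120 N. Pads are 22 mm wide; open, the fingers measure 114 mm over their backs; the gripper's body (76 mm by 85 mm) begins 54 mm behind the grasp point. The pads swing forward as they close: fully open they stand 13 mm farther back than shut.
Start: joints at [1.273, 0.353, 1.633, -0, 1.155, -0.002], TCP at [0.182, 0.598, 0.242] pointing down, gripper open.
Joint ranges: [-2.63, 2.63], [-0.92, 2.1], [0.06, 2.66], [-1.3, 4.44], [0, 2.69], [-3.02, 3.02]. Speed limits (rad/s): [2.22, 2.22, 2.79, 3.14, 3.14, 3.14].

### API

Orientations are given as a 3x3 rotation matrix whose columns are the frame's x, y, z axes.
In Python, from rig import env, optics gives the robot as it stands. The module is installed in compiled form; this text tells all that it offers.
- The arm moves only by the tool apply_moves, never from a script. Its argument "plan" is a list of rows, each a list of 3 entries, a list of its own where there are three numbers: the shift along the tool's x, y, z in mm, then the turn about the tool's z in degrees, then the closure, from 0 (fully open) to 1 (shut). In form: [[[tx, ty, tz], twist, hand], ...]. A call has 1 to 20 rows; each row is the pose to reach, as a shift and turn from the pose commanded when the call began, along the tool's axes at that moment; what a row does not reach only later rows make up. A row lasts 1/8 s, in which the tool goes at most 62.5 mm and 10.7 degrees, less where a joint would pass 70% of its speed; a pose out of reach is approached as far as the arm can. A call with a gripper value outside its range is refused whole. The fingers move at their own pace and stop on an object; the grip force is fixed at half the most. Time passes only in rows, so rows that repeat a pose let the fingers close. It gives the time, the measured TCP pose, the force and the opening at its end, in the units of the state.
- env.read_state(): the state, without advancing time (a new reading comes with each control period).
- optics.capture(name): name is "side" or "top" or "wrist"; returns the picture (480x640x3 uint8, blue, green, red); there is no depth.
- optics.get_calibration(name): a dict with "fov_y" (degrees; the focal length in pixels is half the picture's height over the tangent of half this angle, whatever the lens; pixels are square), "cx", "cy" (the principal point, pixels), "pose" (4x4, takes a point from camera to world coordinates). Camera axes: x right, y down, z forward; pixel columns grow to the right and rows downward; lengths in m; the calibration is good to about 2 mm. A picture is of the moment at which its call begins: read the wrist's pose just before it. get_calibration takes no time and is no camera call; for the wrist camera it gives the pose at the moment of the call.
- env.sign_off(): hands the job in, once; it reports no verdict.
The state is a dict: "clock": time; "qpos": joint angles; "qd": joint speeds; "effort": joint torques, N m; "eef_pos": TCP position; "ee_rot": TCP orientation; "force": force on the tool from outside, world axes, zero at the start; "ft_torque": the same for the moment, N m; "grip_width": finger opening in m.
Only numpy, scipy, OpenCV 4.12 (cv2) and the standard library are available. Lean on these libraries where they do the work, as an engineer would, in place of code of your own. Each camera call takes 0.05 s, during which the arm holds its last target.

### The job

Hang the aluminium rail in the top row of slots of the two slotted uprights, claws in the slots, and press it straight down until both red catches snap out above it. Then slide all three hooks into the rail through its open end and leave one at each of the three engraved marks. Finally hang every roll of tape that stands in the card tray on a hook of its own, without disturbing the multimeter or the solder reel.

Things in the scene. Friction and masses are not known exactly. Their poses are not given: they have to be found in the camera images.
- seat (a point): (all sizes in mm) point fixed to the bench stand, where the rail's centre lies when it is locked home, 130 above the bench. Stand: two grey slotted steel uprights, 30 wide, 173 tall, open between them above a cross tie (50), on a dark foot plate (x -28 to +60, y -140 to +140, 10 thick). x points from the uprights' front to their back, y along the rail, z up
- slot_left (a point): left upright's top slot: middle of its opening, in the front face (+y side of the stand, axes as the seat). The slot is 12 wide, 27 tall; the face plate is 4 thick, hollow behind. Two more slots lie below it, not used
- slot_right (a point): the same in the right upright, 200 mm from the left one
- rail_centre (a point): aluminium C-rail, 300 long (y), 23 deep, 60 tall, 0.32 kg, standing on its underside, claws towards the stand. Point: its centre, 30 above the underside; x to its back with the claws, y to its closed end (black cap), z up. Back at x +12, front at x -11. Grip across its depth at the top middle. Home: press down 13.5 mm with 10 to 20 N once the claws are in and the back touches the uprights
- claw_left (a point): rail's claw at y +100: point on the rail's back face, halfway up the claw (claw 21 tall, 5 thick in y). Its neck (upper 10 mm) comes out of the back, its hook turns down, 12 mm out. It goes straight into the slot with this point at the slot's point (3 mm room above and below), then drops behind the face plate as the rail is pressed down
- claw_right (a point): the same claw at y -100
- mark_1 (a point): engraved mark (dark line above and below the slot) nearest the closed end, at y +95 of the rail's centre, in the rail's axes; a hook belongs with its middle line at it
- mark_2 (a point): engraved mark in the middle of the rail, y 0
- mark_3 (a point): engraved mark nearest the open end, y -95 of the rail's centre
- rail_mouth (a point): centre of the rail's open end (black lead-in lips), y -166 of its centre, rail's axes; hooks enter moving in +y. Channel 14 deep (x -7 to +7), 50 tall; slot in front 22 tall, lips 4 thick. A hook's foot runs in the channel, its rib outside in front: the hook's point then is at x -44, z 0 (z -1.5 at rest), hook and rail axes parallel, 1.3 mm play each way
- catch_left (a joint): red sprung catch in the left upright, 11 wide, 31 to 39 above the seat point: 0 = out (stands 6 mm out of the face, just over the rail's top when the rail is home), grows as it is pushed in (m). The rail's back pushes it in, about 4 N, and it snaps out once the rail is down
- catch_right (a joint): the same in the right upright
- hook_1_centre (a point): sliding hook, blue plastic with black foot, 136 long, 46 wide, 47 tall, 90 g, standing upright on the bench. Point: middle of its gripping rib, 23.5 above the underside; x to the foot (the end that runs in the rail), z up. Rib 10 wide (y), x -16 to +24, top 20.5 above the point. All three hooks are alike
- hook_2_centre (a point): like hook_1. Rear part of each hook: blue front plate x +24 to +30, 42 wide, full height; neck x +30 to +38, 30 wide, 15 tall, level with the point; black foot x +38 to +49.5, 46 long (y), rounded ends, full height 47. In the hung rail its arm droops forward by about 0.12 rad
- hook_3_centre (a point): like hook_1. Arm of each hook: bar 10 wide, 14 tall, underside level with the hook's, so its top lies 9.5 below the point; runs forward to x -86; its last 7 mm turn up 6 mm above the arm's top. Arm free for a roll: x -79 to -16
- tape_white_centre (a point): roll of white tape, 80 mm across and 19 wide, hole about 52 across, 50 g. At the start it stands on edge in a compartment of the card tray. Point: the centre of its hole, half-way through its width; z is the roll's axis (about level at the start, leaning up to 0.15 rad). Absent in some runs
- tape_black_centre (a point): roll of black tape, 68 mm across and 19 wide, hole about 39 across, 50 g. At the start it stands on edge in a compartment of the card tray. Point: the centre of its hole, half-way through its width; z is the roll's axis (about level at the start, leaning up to 0.15 rad). Absent in some runs
- tape_yellow_centre (a point): roll of yellow tape, 68 mm across and 15 wide, hole about 39 across, 50 g. At the start it stands on edge in a compartment of the card tray. Point: the centre of its hole, half-way through its width; z is the roll's axis (about level at the start, leaning up to 0.15 rad). Absent in some runs
- tray: card tray (fixed), 282 long (x) and 30 wide (y), walls 30 tall, floor 3 thick; three compartments along x, 90 long and 24 wide, for a roll each, the roll's axis along the tray's y. Origin under its centre
- multimeter: hand multimeter lying on its back, 145 x 75 x 44; a bystander, leave it where it is. Origin under its centre
- solder_reel: reel of solder, 62 x 70 x 58; a bystander, leave it where it is. Origin under its centre

How it is judged:
On the way, in this order (a step that is already met when the one before it is completed fails the run):
1. the rail hangs in the top slots, pressed home, both catches out above it (x of rail_centre in the frame of seat between -0.006 and 0.004 m and y of rail_centre in the frame of seat between -0.006 and 0.006 m and z of rail_centre in the frame of seat between -0.004 and 0.004 m and value of joint each of catch_left, catch_right below 0.002 m and angle between the z axis of rail_centre and the z axis of seat, either way round below 0.15 rad), for 0.3 s.
2. one hook in the rail at each of the three marks (all of step 1 and ((y of hook_1_centre in the frame of mark_1 between -0.01 and 0.01 m and x of hook_1_centre in the frame of mark_1 between -0.052 and -0.036 m and z of hook_1_centre in the frame of mark_1 between -0.014 and 0.008 m and angle between the z axis of hook_1_centre and the z axis of mark_1, either way round below 0.15 rad) or (y of hook_2_centre in the frame of mark_1 between -0.01 and 0.01 m and x of hook_2_centre in the frame of mark_1 between -0.052 and -0.036 m and z of hook_2_centre in the frame of mark_1 between -0.014 and 0.008 m and angle between the z axis of hook_2_centre and the z axis of mark_1, either way round below 0.15 rad) or (y of hook_3_centre in the frame of mark_1 between -0.01 and 0.01 m and x of hook_3_centre in the frame of mark_1 between -0.052 and -0.036 m and z of hook_3_centre in the frame of mark_1 between -0.014 and 0.008 m and angle between the z axis of hook_3_centre and the z axis of mark_1, either way round below 0.15 rad)) and ((y of hook_1_centre in the frame of mark_2 between -0.01 and 0.01 m and x of hook_1_centre in the frame of mark_2 between -0.052 and -0.036 m and z of hook_1_centre in the frame of mark_2 between -0.014 and 0.008 m and angle between the z axis of hook_1_centre and the z axis of mark_2, either way round below 0.15 rad) or (y of hook_2_centre in the frame of mark_2 between -0.01 and 0.01 m and x of hook_2_centre in the frame of mark_2 between -0.052 and -0.036 m and z of hook_2_centre in the frame of mark_2 between -0.014 and 0.008 m and angle between the z axis of hook_2_centre and the z axis of mark_2, either way round below 0.15 rad) or (y of hook_3_centre in the frame of mark_2 between -0.01 and 0.01 m and x of hook_3_centre in the frame of mark_2 between -0.052 and -0.036 m and z of hook_3_centre in the frame of mark_2 between -0.014 and 0.008 m and angle between the z axis of hook_3_centre and the z axis of mark_2, either way round below 0.15 rad)) and ((y of hook_1_centre in the frame of mark_3 between -0.01 and 0.01 m and x of hook_1_centre in the frame of mark_3 between -0.052 and -0.036 m and z of hook_1_centre in the frame of mark_3 between -0.014 and 0.008 m and angle between the z axis of hook_1_centre and the z axis of mark_3, either way round below 0.15 rad) or (y of hook_2_centre in the frame of mark_3 between -0.01 and 0.01 m and x of hook_2_centre in the frame of mark_3 between -0.052 and -0.036 m and z of hook_2_centre in the frame of mark_3 between -0.014 and 0.008 m and angle between the z axis of hook_2_centre and the z axis of mark_3, either way round below 0.15 rad) or (y of hook_3_centre in the frame of mark_3 between -0.01 and 0.01 m and x of hook_3_centre in the frame of mark_3 between -0.052 and -0.036 m and z of hook_3_centre in the frame of mark_3 between -0.014 and 0.008 m and angle between the z axis of hook_3_centre and the z axis of mark_3, either way round below 0.15 rad))), for 0.2 s.
At the end, for the whole second after the job is handed in: Rail locked home (centre within 4 mm in height, 6 mm sideways of the seat, both catches out); a hook in the rail within 10 mm of each mark; every roll present hangs on the arm of its own hook, within 15 mm of the arm's middle line; all at rest (all of step 2 and ((x of tape_white_centre in the frame of hook_1_centre between -0.08 and -0.02 m and y of tape_white_centre in the frame of hook_1_centre between -0.015 and 0.015 m and z of tape_white_centre in the frame of hook_1_centre between -0.048 and -0.016 m and angle between the z axis of tape_white_centre and the x axis of hook_1_centre, either way round below 0.5 rad) or (x of tape_white_centre in the frame of hook_2_centre between -0.08 and -0.02 m and y of tape_white_centre in the frame of hook_2_centre between -0.015 and 0.015 m and z of tape_white_centre in the frame of hook_2_centre between -0.048 and -0.016 m and angle between the z axis of tape_white_centre and the x axis of hook_2_centre, either way round below 0.5 rad) or (x of tape_white_centre in the frame of hook_3_centre between -0.08 and -0.02 m and y of tape_white_centre in the frame of hook_3_centre between -0.015 and 0.015 m and z of tape_white_centre in the frame of hook_3_centre between -0.048 and -0.016 m and angle between the z axis of tape_white_centre and the x axis of hook_3_centre, either way round below 0.5 rad)) and ((x of tape_black_centre in the frame of hook_1_centre between -0.08 and -0.02 m and y of tape_black_centre in the frame of hook_1_centre between -0.015 and 0.015 m and z of tape_black_centre in the frame of hook_1_centre between -0.048 and -0.016 m and angle between the z axis of tape_black_centre and the x axis of hook_1_centre, either way round below 0.5 rad) or (x of tape_black_centre in the frame of hook_2_centre between -0.08 and -0.02 m and y of tape_black_centre in the frame of hook_2_centre between -0.015 and 0.015 m and z of tape_black_centre in the frame of hook_2_centre between -0.048 and -0.016 m and angle between the z axis of tape_black_centre and the x axis of hook_2_centre, either way round below 0.5 rad) or (x of tape_black_centre in the frame of hook_3_centre between -0.08 and -0.02 m and y of tape_black_centre in the frame of hook_3_centre between -0.015 and 0.015 m and z of tape_black_centre in the frame of hook_3_centre between -0.048 and -0.016 m and angle between the z axis of tape_black_centre and the x axis of hook_3_centre, either way round below 0.5 rad)) and ((x of tape_yellow_centre in the frame of hook_1_centre between -0.08 and -0.02 m and y of tape_yellow_centre in the frame of hook_1_centre between -0.015 and 0.015 m and z of tape_yellow_centre in the frame of hook_1_centre between -0.048 and -0.016 m and angle between the z axis of tape_yellow_centre and the x axis of hook_1_centre, either way round below 0.5 rad) or (x of tape_yellow_centre in the frame of hook_2_centre between -0.08 and -0.02 m and y of tape_yellow_centre in the frame of hook_2_centre between -0.015 and 0.015 m and z of tape_yellow_centre in the frame of hook_2_centre between -0.048 and -0.016 m and angle between the z axis of tape_yellow_centre and the x axis of hook_2_centre, either way round below 0.5 rad) or (x of tape_yellow_centre in the frame of hook_3_centre between -0.08 and -0.02 m and y of tape_yellow_centre in the frame of hook_3_centre between -0.015 and 0.015 m and z of tape_yellow_centre in the frame of hook_3_centre between -0.048 and -0.016 m and angle between the z axis of tape_yellow_centre and the x axis of hook_3_centre, either way round below 0.5 rad)) and distance between tape_white_centre and tape_black_centre above 0.07 m and distance between each of tape_white_centre, tape_black_centre and tape_yellow_centre above 0.07 m and linear speed of each of hook_1, hook_2, hook_3, tape_white, tape_black, tape_yellow below 0.05 m/s); the robot touches nothing.
It fails at once if the multimeter or the solder reel is pushed more than 30 mm away (distance of any of multimeter, solder_reel from where it was at the start of the episode above 0.03 m).
Of tape_white, tape_black, tape_yellow only 2 to 3 are there at a start; the rules pass over those that are not, and their reading is None.
At some moment in a run one of hook_1, hook_2, hook_3 may be knocked a few centimetres aside while the robot is not near it.
It also fails if it takes over 210 s, if anything falls off the work surface, if the arm or the gripper's body presses on something with over 40 N, if the wrist force passes 120 N, or if a joint passes its speed limit or range.

## Working session

There is one attempt and no reset: what is moved stays moved. The work goes in short steps, Python scripts to look and compute and a tool call to move; the robot and the scene stay as the last step left them, time stands still between calls to the robot, and variables do not carry over. Pictures are saved under pics/ and viewed, and the job is handed in when it is done.

Besides the shell and the picture viewer there is one more tool, called after "Call:" as name(argument=value, ...) on one line, values as JSON. apply_moves: Moves the arm, as the interface text tells. Its arguments: {"type":"object","properties":{"plan":{"type":"array"}},"required":["plan"]}

```bash
mkdir -p pics; ls
python3 - <<'E'
from rig import env, optics
import cv2, numpy as np
np.set_printoptions(precision=4,suppress=True)
s=env.read_state()
for k,v in s.items(): print(k,v)
for n in ["side","top","wrist"]:
    c=optics.get_calibration(n); print(n,c)
    cv2.imwrite(f"pics/a_{n}.png",optics.capture(n))
E
```

```text
pics
clock 0.0
qpos [ 1.2726  0.3537  1.6341  0.      1.1552 -0.0024]
qd [ 0.0004  0.0007  0.0006  0.0004  0.0009 -0.0006]
effort [ -0.0017 -60.5277 -34.2045  -0.0003   0.0098   0.    ]
eef_pos [0.182  0.5974 0.2415]
ee_rot [[-0.9566  0.2915 -0.0004]
 [ 0.2915  0.9566 -0.0013]
 [ 0.     -0.0014 -1.    ]]
force [ 0.4522 -0.8597 -0.1896]
ft_torque [-0.01   -0.0066  0.0026]
grip_width 0.08546929506204216
side {'fov_y': 46.37144256577798, 'cx': 313.49950703882314, 'cy': 235.62446068985582, 'pose': array([[ 0.9747, -0.104 ,  0.1979,  0.2514],
       [-0.2222, -0.3507,  0.9098, -1.2614],
       [-0.0252, -0.9307, -0.3649,  0.6187],
       [ 0.    ,  0.    ,  0.    ,  1.    ]])}
top {'fov_y': 45.34594902260173, 'cx': 310.57597666858925, 'cy': 232.57549889656957, 'pose': array([[ 0.0112, -0.973 ,  0.2306,  0.2364],
       [-0.9999, -0.012 , -0.0022, -0.0539],
       [ 0.0049, -0.2306, -0.973 ,  1.4119],
       [ 0.    ,  0.    ,  0.    ,  1.    ]])}
wrist {'fov_y': 63.34624276071964, 'cx': 321.5391890524411, 'cy': 237.39938352421993, 'pose': array([[ 0.2917,  0.9058,  0.3074,  0.1032],
       [ 0.9565, -0.2757, -0.0951,  0.6209],
       [-0.0014,  0.3218, -0.9468,  0.3726],
       [ 0.    ,  0.    ,  0.    ,  1.    ]])}
```

View pics/a_side.png

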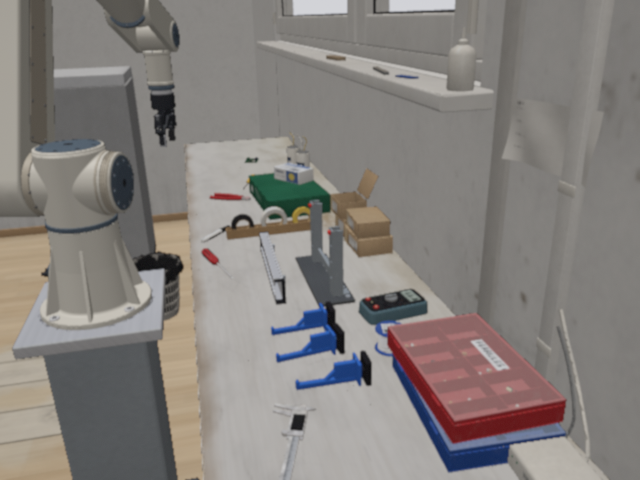

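View pics/a_top.png

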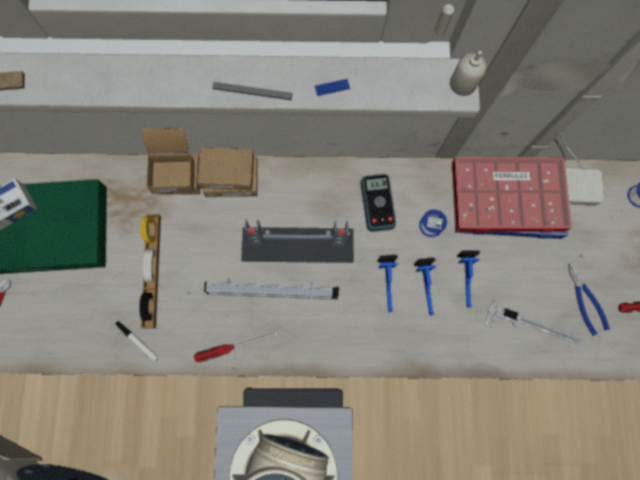

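View pics/a_wrist.png

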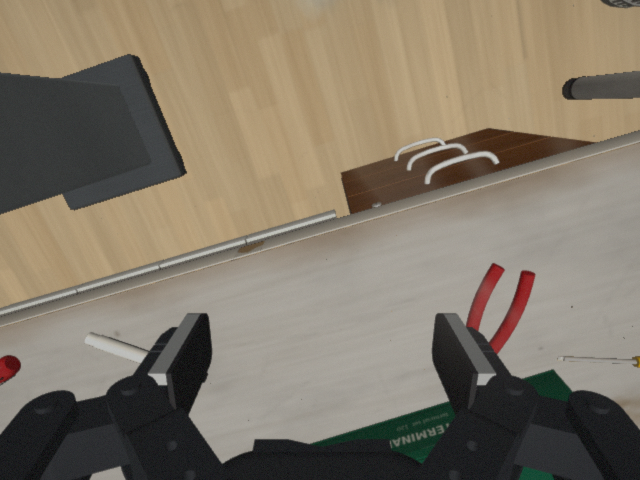

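```bash
cat > h.py <<'E'
from rig import env, optics
import cv2, numpy as np
np.set_printoptions(precision=4,suppress=True)
def cap(n,save=None):
    c=optics.get_calibration(n); im=optics.capture(n)
    if save: cv2.imwrite(f"pics/{save}.png",im)
    return im,c
def foc(c): return 240/np.tan(np.radians(c['fov_y']/2))
def ray(c,u,v):
    d=np.array([(u-c['cx'])/foc(c),(v-c['cy'])/foc(c),1.]); P=c['pose']
    d=P[:3,:3]@d; return P[:3,3],d/np.linalg.norm(d)
def onz(c,u,v,z):
    o,d=ray(c,u,v); return o+d*(z-o[2])/d[2]
def onplane(c,u,v,p,n):
    o,d=ray(c,u,v); return o+d*(np.dot(np.array(p)-o,n)/np.dot(d,n))
def tri(obs):
    A=np.zeros((3,3));b=np.zeros(3)
    for c,u,v in obs:
        o,d=ray(c,u,v); M=np.eye(3)-np.outer(d,d); A+=M;b+=M@o
    p=np.linalg.solve(A,b)
    return p,[np.linalg.norm((np.eye(3)-np.outer(ray(*x)[1],ray(*x)[1]))@(p-ray(*x)[0])) for x in obs]
def proj(c,p):
    q=np.linalg.inv(c['pose'])@np.append(p,1); f=foc(c)
    return np.array([c['cx']+f*q[0]/q[2],c['cy']+f*q[1]/q[2]])
def totool(dw):
    R=np.array(env.read_state()['ee_rot']); return R.T@np.array(dw)*1000
def st():
    s=env.read_state(); R=np.array(s['ee_rot'])
    print('t',round(s['clock'],2),'pos',np.array(s['eef_pos']),'ty_az',round(np.degrees(np.arctan2(R[1,1],R[0,1])),2),'F',np.array(s['force']),'T',np.array(s['ft_torque']),'w',round(s['grip_width'],4))
E
python3 - <<'E'
from h import *
c=optics.get_calibration('top')
for n,u,v,z in [('rail L top front',206,293,.06),('rail R',338,299,.06),('rail L back',206,283,.06),('upr L top',249,222,.173),('upr R',343,222,.173),('foot tl',243,227,.01),('foot bl',242,262,.01),('foot br',354,262,.01),
 ('h1 foot',388,257,.047),('h1 tip',390,310,.015),('h2 foot',425,263,.047),('h2 tip',431,313,.015),('h3',469,253,.047),('h3t',469,305,.015),('yel',148,228,.068),('wh',148,265,.08),('bl',147,305,.068),('mm',379,203,.04),('tray t',153,216,.03),('tray b',149,326,.03),('plug',433,222,.02)]:
    print(n,onz(c,u,v,z))
E
```

```text
rail L top front [0.4074 0.1879 0.06  ]
rail R [ 0.397  -0.1233  0.06  ]
rail L back [0.4312 0.1892 0.06  ]
upr L top [0.5526 0.0805 0.173 ]
upr R [ 0.5552 -0.1286  0.173 ]
foot tl [0.581  0.1128 0.01  ]
foot bl [0.4917 0.1119 0.01  ]
foot br [ 0.4951 -0.1655  0.01  ]
h1 foot [ 0.5016 -0.2449  0.047 ]
h1 tip [ 0.3771 -0.2517  0.015 ]
h2 foot [ 0.4879 -0.334   0.047 ]
h2 tip [ 0.3711 -0.3509  0.015 ]
h3 [ 0.5138 -0.4416  0.047 ]
h3t [ 0.3915 -0.444   0.015 ]
yel [0.5614 0.3342 0.068 ]
wh [0.4692 0.3239 0.08  ]
bl [0.3768 0.3224 0.068 ]
mm [ 0.6393 -0.2263  0.04  ]
tray t [0.6015 0.3351 0.03  ]
tray b [0.331  0.3244 0.03  ]
plug [ 0.5974 -0.3632  0.02  ]
```

Run:
```python
from h import *
s=env.read_state(); print(totool(np.array([.44,0.0,.32])-s['eef_pos']))
```

```text
[-420.8872 -496.4553  -77.7457]
```

Call:
apply_moves(plan=[[[-42,-50,-25],0,0],[[-84,-100,-50],10,0],[[-126,-149,-78],20,0],[[-168,-199,-78],30,0],[[-210,-248,-78],40,0],[[-253,-298,-78],50,0],[[-295,-348,-78],60,0],[[-337,-397,-78],70,0],[[-379,-447,-78],73,0],[[-421,-496,-78],73,0],[[-421,-496,-78],73,0],[[-421,-496,-78],73,0],[[-421,-496,-78],73,0]])

```text
clock: 1.78
eef_pos: [0.4399, 0.0009, 0.32]
ee_rot: [[-0.0, 1.0, -0.001], [1.0, 0.0, 0.0], [0.0, -0.001, -1.0]]
force: [0.2, 0.0, 0.1]
grip_width: 0.0857
```

Run:
```python
from h import *
st(); cap('wrist','b_wrist')
```

```text
t 1.77 pos [0.4399 0.0009 0.32  ] ty_az 0.01 F [0.1535 0.0236 0.0747] T [-0.0193  0.0052 -0.0372] w 0.0857
```

View pics/b_wrist.png

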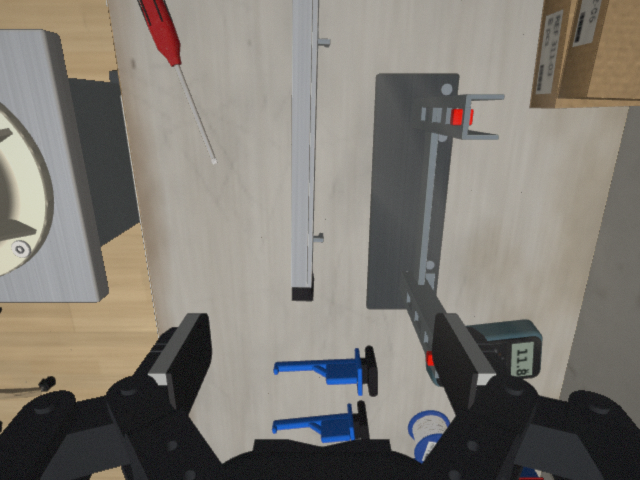

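Call:
apply_moves(plan=[[[50,0,0],0,0],[[100,0,0],0,0],[[100,0,0],0,0],[[100,0,0],0,0]])

```text
clock: 2.33
eef_pos: [0.4397, 0.1013, 0.3202]
ee_rot: [[-0.004, 1.0, -0.0], [1.0, 0.004, -0.0], [-0.0, -0.0, -1.0]]
force: [-0.1, -0.1, 0.2]
grip_width: 0.0857
```

Run:
```python
from h import *
st(); im,c=cap('wrist','c_wrist')
import pickle; pickle.dump(c,open('c.pkl','wb'))
cv2.imwrite('pics/c_rail.png',cv2.resize(im[:,250:500],None,fx=2.0,fy=1.25))
```

```text
t 2.33 pos [0.4397 0.1013 0.3202] ty_az 0.2 F [-0.0999 -0.0625  0.1827] T [-0.0225 -0.008  -0.0097] w 0.0857
```

View pics/c_wrist.png

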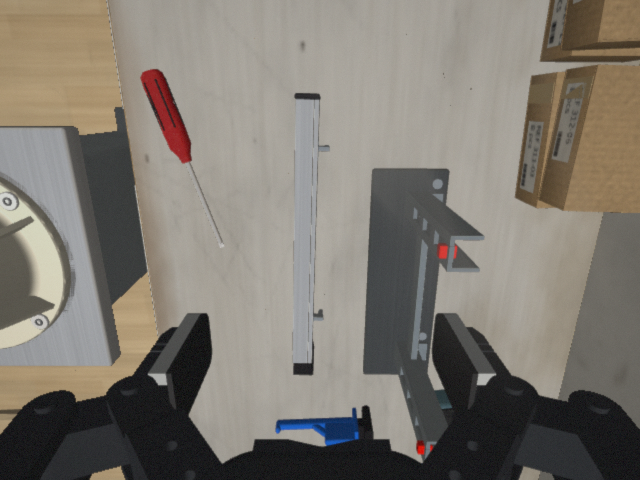

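View pics/c_rail.png

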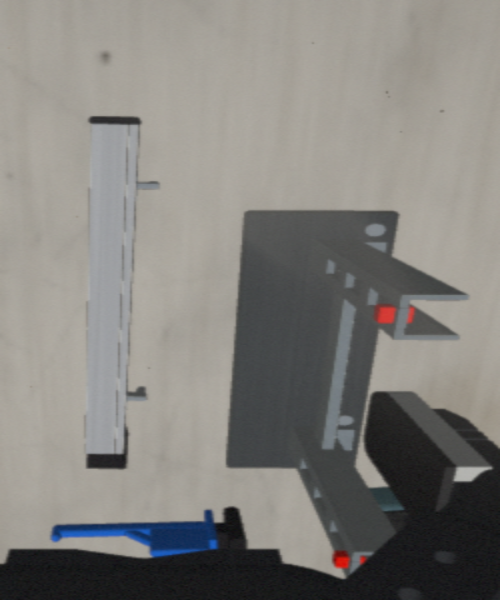

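Run:
```python
import cv2
im=cv2.imread('pics/c_wrist.png')
def z(x0,y0,x1,y1,k,n): cv2.imwrite(f'pics/{n}.png',cv2.resize(im[y0:y1,x0:x1],None,fx=k,fy=k,interpolation=cv2.INTER_NEAREST))
z(395,180,495,290,5,'c_up')
z(285,80,345,170,6,'c_r1'); z(285,300,345,385,6,'c_r2')
im=cv2.imread('pics/b_wrist.png'); z(400,70,520,150,6,'b_up')
```

```text
(no output)
```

View pics/c_up.png

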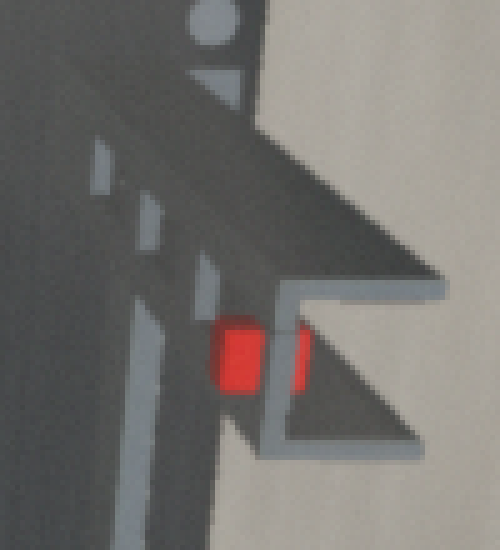

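View pics/c_r1.png

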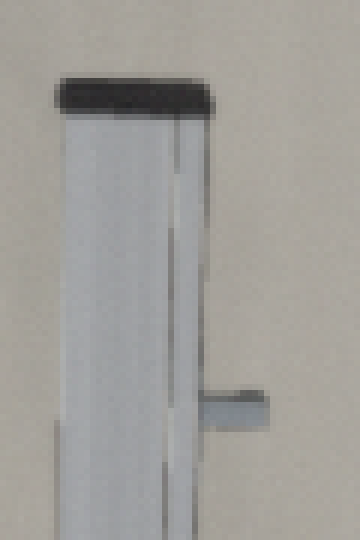

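View pics/c_r2.png

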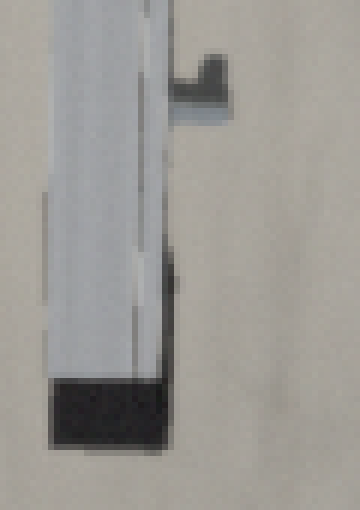

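View pics/b_up.png

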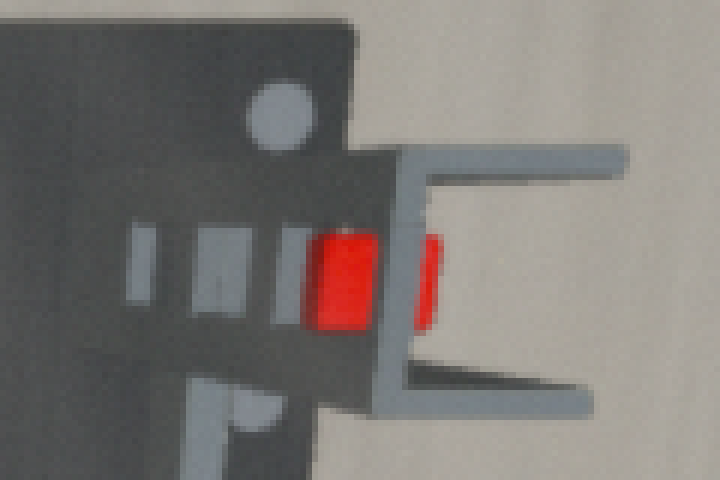

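Run:
```python
from h import *
import pickle
c=pickle.load(open('c.pkl','rb'))
# b calibration: reconstruct by pose offset
b={k:v for k,v in c.items()}; b['pose']=c['pose'].copy()
# tool poses
def T(R,p): M=np.eye(4);M[:3,:3]=R;M[:3,3]=p;return M
s=env.read_state(); Tc=T(np.array(s['ee_rot']),s['eef_pos']); X=np.linalg.inv(Tc)@c['pose']; print(X)
Tb=T(np.array([[0,1,-.001],[1,0,0],[0,-.001,-1]]),[.4399,.0009,.32]); b['pose']=Tb@X
for n,u,v in [('cap outer L',294.6,93.3),('al/cap L front',295.3,98.7),('groove top',313.7,110),('back top',319,100),('al/lip R front',293.2,363.5),('lip R end',293.3,374),('groove bot',308,360),('lip back',312.7,375)]:
    print(n,onz(c,u,v,.06))
print('clawL z.04',onz(c,318,148.3,.04),onz(c,318,148.3,.03),'R',onz(c,313,317,.04),onz(c,313,317,.03))
print(tri([(c,450.6,236),(b,466,94.5)]),tri([(c,447,271.4),(b,462,139.2)]))
for z in [.173]: print(onz(c,450.6,236,z),onz(c,447,271.4,z),onz(b,466,94.5,z),onz(b,462,139.2,z))
```

```text
[[ 0.0012 -0.9469 -0.3215  0.0825]
 [ 1.      0.001   0.0009 -0.0001]
 [-0.0006 -0.3215  0.9469 -0.131 ]
 [ 0.      0.      0.      1.    ]]
cap outer L [0.4143 0.1938 0.06  ]
al/cap L front [0.4149 0.189  0.06  ]
groove top [0.4323 0.1789 0.06  ]
back top [0.4373 0.1879 0.06  ]
al/lip R front [ 0.4069 -0.1088  0.06  ]
lip R end [ 0.4067 -0.1238  0.06  ]
groove bot [ 0.4246 -0.1038  0.06  ]
lip back [ 0.4301 -0.1252  0.06  ]
clawL z.04 [0.4362 0.141  0.04  ] [0.4361 0.1399 0.03  ] R [ 0.4303 -0.0574  0.04  ] [ 0.4301 -0.0633  0.03  ]
(array([0.5368, 0.0904, 0.1737]), [np.float64(0.0002975695519726043), np.float64(0.00029756955197270005)]) (array([0.5375, 0.0613, 0.1734]), [np.float64(0.00013806802512228566), np.float64(0.00013806802512251928)])
[0.5374 0.0901 0.173 ] [0.5378 0.0611 0.173 ] [0.5368 0.0904 0.173 ] [0.5375 0.0612 0.173 ]
```

Call:
apply_moves(plan=[[[-60,0,0],0,0],[[-120,0,0],0,0],[[-180,0,0],0,0],[[-230,0,0],0,0],[[-230,0,0],0,0],[[-230,0,0],0,0]])

```text
clock: 3.12
eef_pos: [0.4399, -0.1297, 0.3202]
ee_rot: [[0.001, 1.0, -0.0], [1.0, -0.001, 0.0], [0.0, -0.0, -1.0]]
force: [0.2, -0.7, -0.6]
grip_width: 0.0854
```

Run:
```python
from h import *
st(); im,c=cap('wrist','d_wrist')
import pickle; pickle.dump(c,open('d.pkl','wb'))
cv2.imwrite('pics/d_z.png',cv2.resize(im[40:300,250:510],None,fx=2.3,fy=2.3,interpolation=cv2.INTER_NEAREST))
```

```text
t 3.12 pos [ 0.4399 -0.1297  0.3202] ty_az -0.07 F [ 0.2216 -0.6883 -0.6386] T [-0.0526 -0.0063  0.0339] w 0.0854
```

View pics/d_wrist.png

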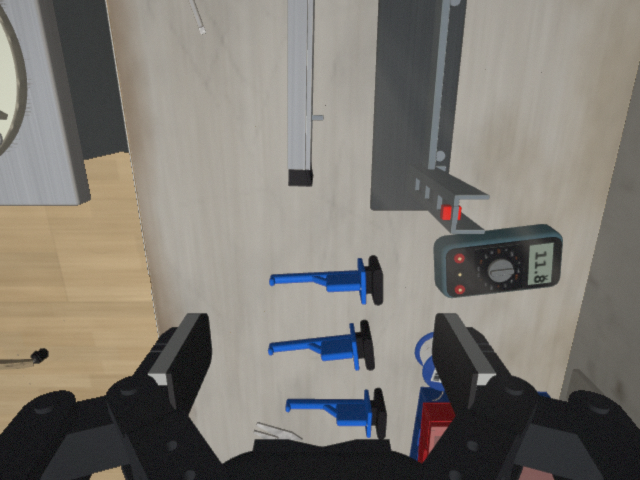

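View pics/d_z.png

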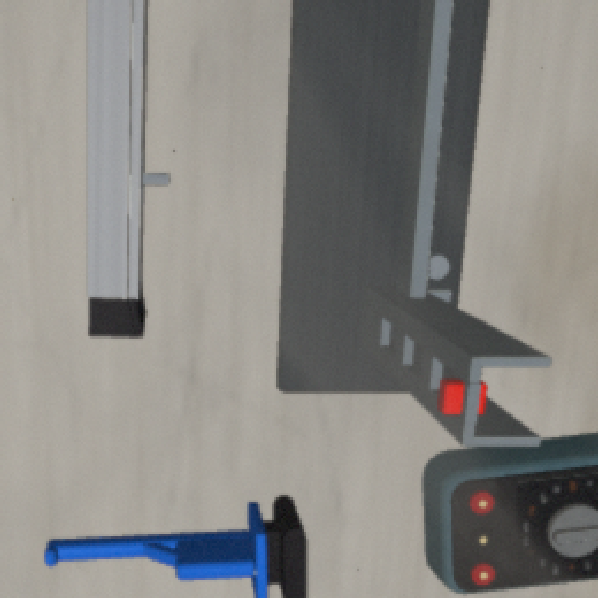

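Run:
```python
from h import *
import pickle
d=pickle.load(open('d.pkl','rb'))
print(onz(d,455.2,195.7,.173),onz(d,451.3,232.6,.173))
print('rail al/lip',onz(d,288.7,169.6,.06),'lip end',onz(d,289.1,185.7,.06), 'rail front at top',onz(d,290.2,10,.06))
print('foot corners',onz(d,372,209,.01))
```

```text
[ 0.5377 -0.1102  0.173 ] [ 0.5378 -0.1385  0.173 ]
rail al/lip [ 0.4073 -0.1086  0.06  ] lip end [ 0.4073 -0.1249  0.06  ] rail front at top [0.4127 0.0324 0.06  ]
foot corners [ 0.4992 -0.1624  0.01  ]
```

Call:
apply_moves(plan=[[[60,-6,20],1,0],[[120,-12,50],1.5,0],[[169,-18,90],1.5,0],[[169,-18,140],1.5,0],[[169,-18,190],1.5,0],[[169,-18,200],1.5,0],[[169,-18,200],1.5,0],[[169,-18,200],1.5,0]])

```text
clock: 4.18
eef_pos: [0.4237, 0.0398, 0.122]
ee_rot: [[0.025, 1.0, 0.003], [1.0, -0.025, 0.0], [0.0, 0.003, -1.0]]
force: [0.1, 0.2, -0.5]
grip_width: 0.0855
```

Run:
```python
from h import *
st(); im,c=cap('wrist','e_wrist'); cap('side','e_side')
s=env.read_state()
print(totool(np.array([.4219,.0398,.044])-s['eef_pos']))
```

```text
t 4.17 pos [0.4237 0.0398 0.122 ] ty_az -1.45 F [ 0.1197  0.2358 -0.4517] T [ 0.0368 -0.0235  0.0319] w 0.0855
[ 0.0372 -1.8476 77.8293]
```

View pics/e_wrist.png

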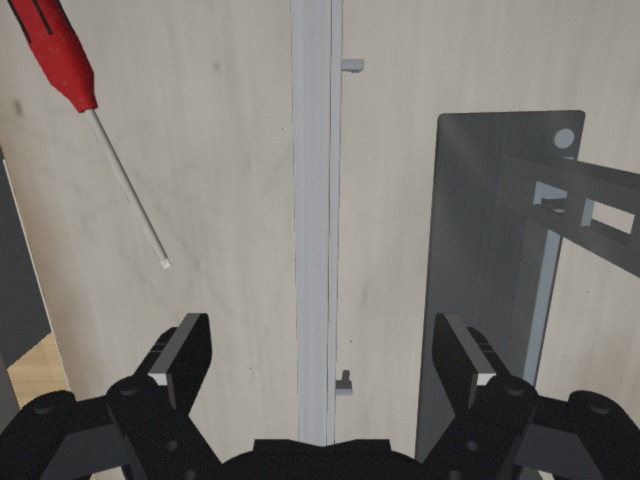

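Call:
apply_moves(plan=[[[0,-2,30],0,0],[[0,-2,60],0,0],[[0,-2,78],0,0],[[0,-2,78],0,0],[[0,-2,78],0,0.4],[[0,-2,78],0,0.7],[[0,-2,78],0,1],[[0,-2,78],0,1],[[0,-2,78],0,1],[[0,-2,78],0,1],[[0,-2,78],0,1],[[0,-2,78],0,1]])

```text
clock: 5.78
eef_pos: [0.4209, 0.0398, 0.0429]
ee_rot: [[0.026, 1.0, 0.001], [1.0, -0.026, 0.0], [0.0, 0.001, -1.0]]
force: [-0.3, -0.3, 7.6]
grip_width: 0.0224
```

Run:
```python
from h import *
st(); im,c=cap('wrist','f_wrist')
```

```text
t 5.78 pos [0.4209 0.0398 0.0429] ty_az -1.46 F [-0.2784 -0.2689  7.5612] T [-0.0432  0.2461 -0.0876] w 0.0224
```

View pics/f_wrist.png

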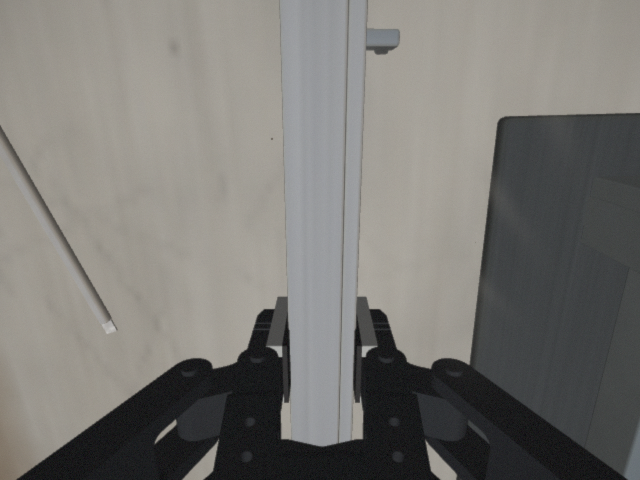

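Call:
apply_moves(plan=[[[0,0,-15],0,1],[[0,0,-40],0,1],[[0,0,-80],0,1],[[0,0,-113],0,1],[[-20,25,-113],-1,1],[[-40,50,-113],-1.6,1],[[-62,76,-113],-1.6,1],[[-62,82,-113],-1.6,1],[[-62,82,-113],-1.6,1],[[-62,82,-113],-1.6,1],[[-62,82,-113],-1.6,1]])

```text
clock: 7.2
eef_pos: [0.5, -0.0238, 0.1553]
ee_rot: [[-0.003, 1.0, -0.0], [1.0, 0.003, 0.0], [0.0, -0.0, -1.0]]
force: [-1.0, -0.3, -2.9]
grip_width: 0.0221
```

Run:
```python
from h import *
import pickle
st(); im,c=cap('wrist','g_wrist'); pickle.dump(c,open('g.pkl','wb'));
im,c=cap('side','g_side'); cv2.imwrite('pics/g_sz.png',cv2.resize(im[170:320,230:380],None,fx=4,fy=4))
im,c=cap('top','g_top'); cv2.imwrite('pics/g_tz.png',cv2.resize(im[200:310,190:370],None,fx=4,fy=4))
```

```text
t 7.2 pos [ 0.5    -0.0238  0.1553] ty_az 0.19 F [-0.9832 -0.303  -2.8927] T [-0.0076 -0.0489  0.0229] w 0.0221
```

View pics/g_wrist.png

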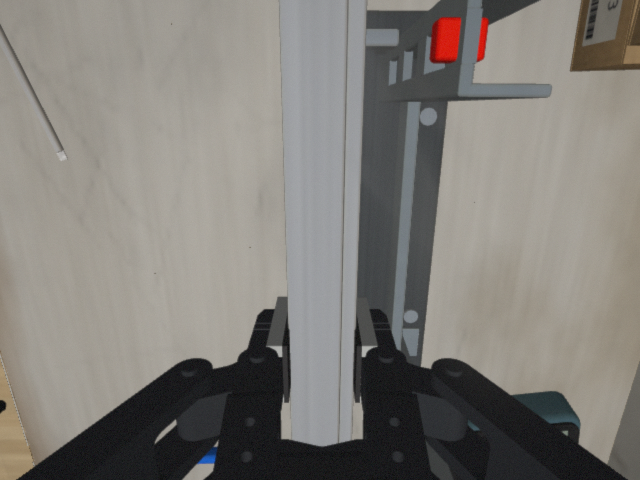

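View pics/g_sz.png

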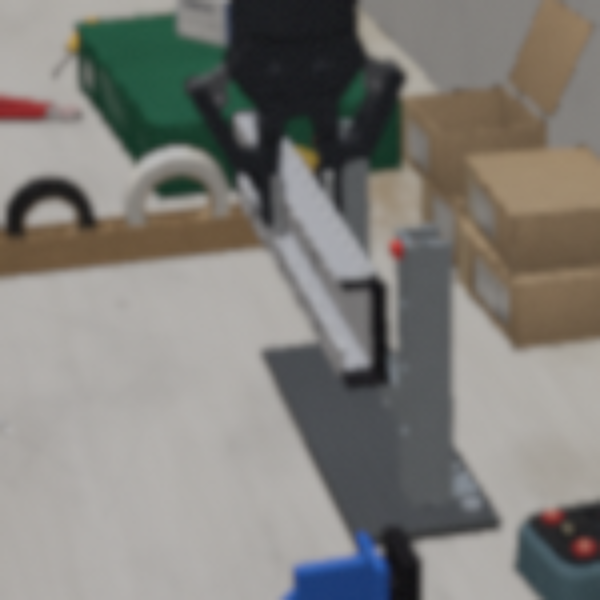

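View pics/g_tz.png

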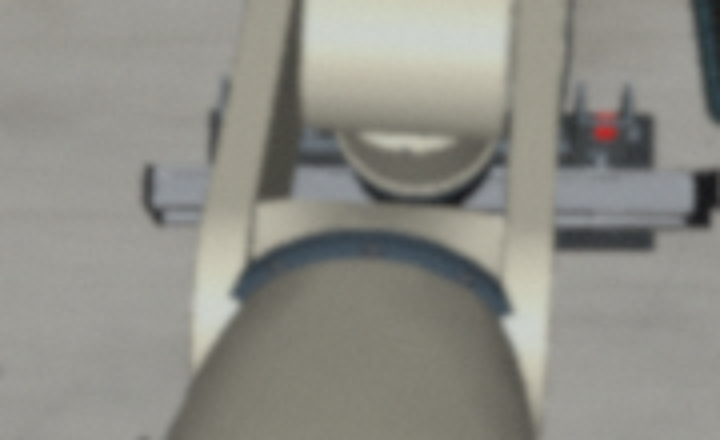

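Run:
```python
from h import *
import pickle
c,d,g=[pickle.load(open(k+'.pkl','rb')) for k in 'cdg']
print(tri([(c,323.7,317.5),(d,323.9,118.3)]))
im=cv2.imread('pics/g_wrist.png'); cv2.imwrite('pics/g_z.png',cv2.resize(im[0:110,340:500],None,fx=5,fy=5,interpolation=cv2.INTER_NEAREST))
```

```text
(array([ 0.443 , -0.0602,  0.0364]), [np.float64(0.00021020697892121216), np.float64(0.00021020697892106219)])
```

View pics/g_z.png

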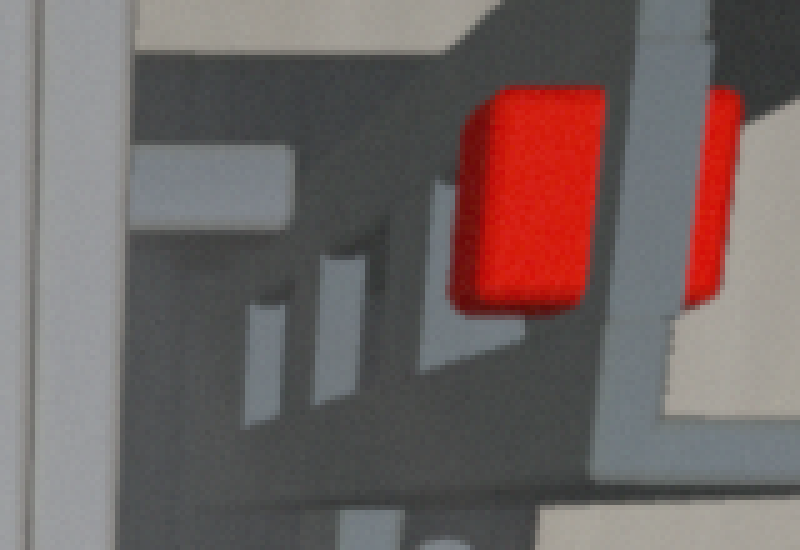

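Run:
```python
from h import *
import pickle
g=pickle.load(open('g.pkl','rb'))
for v in (29,46): print('claw',onz(g,380,v,.150))
for v in (17.8,61.4): print('catch',onz(g,450,v,.169))
print('upright inner corner',onz(g,340+590/5,480/5,.173))
```

```text
claw [0.5182 0.0808 0.15  ]
claw [0.5185 0.0759 0.15  ]
catch [0.5342 0.0803 0.169 ]
catch [0.5354 0.0697 0.169 ]
upright inner corner [0.5373 0.0606 0.173 ]
```

Call:
apply_moves(plan=[[[-1.5,5,0],0,1],[[-1.5,10,0],0,1],[[-1.5,10,0],0,1],[[-1.5,10,0],0,1]])

```text
clock: 7.85
eef_pos: [0.5106, -0.0258, 0.1552]
ee_rot: [[-0.003, 1.0, -0.0], [1.0, 0.003, 0.0], [0.0, -0.0, -1.0]]
force: [0.2, 0.4, -3.0]
grip_width: 0.0219
```

Run:
```python
from h import *
import pickle
st(); im,c=cap('wrist','h_wrist'); pickle.dump(c,open('hh.pkl','wb'));
cv2.imwrite('pics/h_z.png',cv2.resize(im[0:110,340:500],None,fx=5,fy=5,interpolation=cv2.INTER_NEAREST))
im,c=cap('side'); cv2.imwrite('pics/h_sz.png',cv2.resize(im[220:300,290:350],None,fx=7,fy=7))
```

```text
t 7.85 pos [ 0.5106 -0.0258  0.1552] ty_az 0.15 F [ 0.1892  0.3555 -3.0087] T [-0.0416 -0.0227  0.0167] w 0.0219
```

View pics/h_z.png

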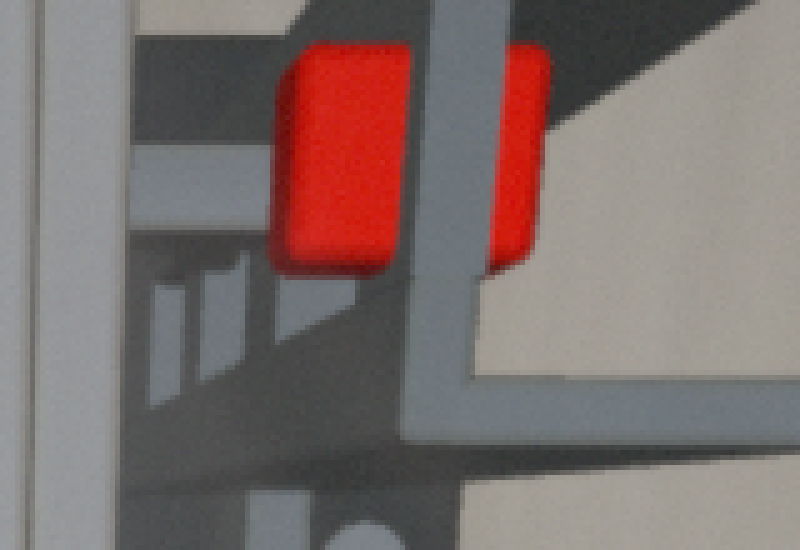

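View pics/h_sz.png

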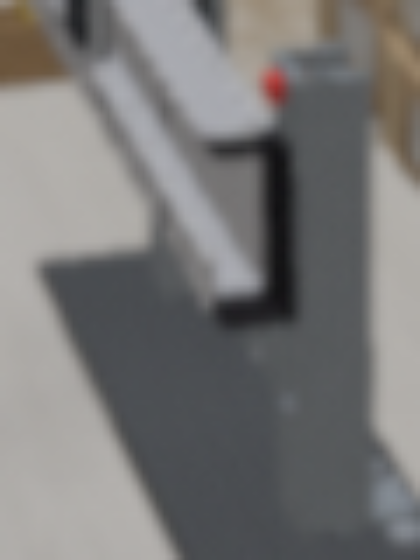

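Run:
```python
from h import *
import pickle
g=pickle.load(open('hh.pkl','rb'))
for z in (.145,.15,.155): print('claw',[onz(g,380,v,z)[1] for v in (29,46)])
print('catch',[onz(g,410,v,.169)[1] for v in (8.7,54.6)])
print('upright inner corner',onz(g,340+400/5,440/5,.173))
# slot inner edge: slot lower boundary (row ~342/5 at x=275/5) at face x .5375
for u,v in [(340+275/5,345/5),(340+198/5,383/5),(340+150/5,408/5)]: print(onplane(g,u,v,[.5375,0,0],[1,0,0]), onplane(g,u,v,[.5415,0,0],[1,0,0]))
```

```text
claw [np.float64(0.07958540812381713), np.float64(0.07459727363433577)]
claw [np.float64(0.07875351303009827), np.float64(0.07394204217869059)]
claw [np.float64(0.07792161793637942), np.float64(0.07328681072304541)]
catch [np.float64(0.08042171935548668), np.float64(0.06933761066424529)]
upright inner corner [0.5374 0.0606 0.173 ]
[0.5375 0.0687 0.1317] [0.5415 0.0706 0.1087]
[0.5375 0.0688 0.0919] [0.5415 0.0706 0.0629]
[0.5375 0.0686 0.0543] [0.5415 0.0705 0.0198]
```

Call:
apply_moves(plan=[[[-1.2,2,0],0,1],[[-1.2,5,0],0,1],[[-1.2,8,0],0,1],[[-1.2,8,0],0,1]])

```text
clock: 8.45
eef_pos: [0.519, -0.027, 0.1553]
ee_rot: [[-0.003, 1.0, 0.0], [1.0, 0.003, 0.0], [0.0, 0.0, -1.0]]
force: [-0.2, 0.8, -2.4]
grip_width: 0.0221
```

Call:
apply_moves(plan=[[[0,2,0],0,1],[[0,4,0],0,1],[[0,5,0],0,1],[[0,5,0],0,1]])

```text
clock: 8.95
eef_pos: [0.5228, -0.027, 0.1551]
ee_rot: [[-0.003, 1.0, -0.002], [1.0, 0.003, 0.0], [0.0, -0.002, -1.0]]
force: [-5.6, 0.6, 1.0]
grip_width: 0.0219
```

Run:
```python
from h import *
import pickle
st(); im,c=cap('wrist','i_wrist'); pickle.dump(c,open('i.pkl','wb'));
cv2.imwrite('pics/i_z.png',cv2.resize(im[0:110,340:500],None,fx=5,fy=5,interpolation=cv2.INTER_NEAREST))
im,c=cap('side'); cv2.imwrite('pics/i_sz.png',cv2.resize(im[220:300,290:350],None,fx=7,fy=7))
```

```text
t 8.95 pos [ 0.5228 -0.027   0.1551] ty_az 0.16 F [-5.6362  0.6165  0.9868] T [-0.0061  0.8662  0.0226] w 0.0219
```

View pics/i_z.png

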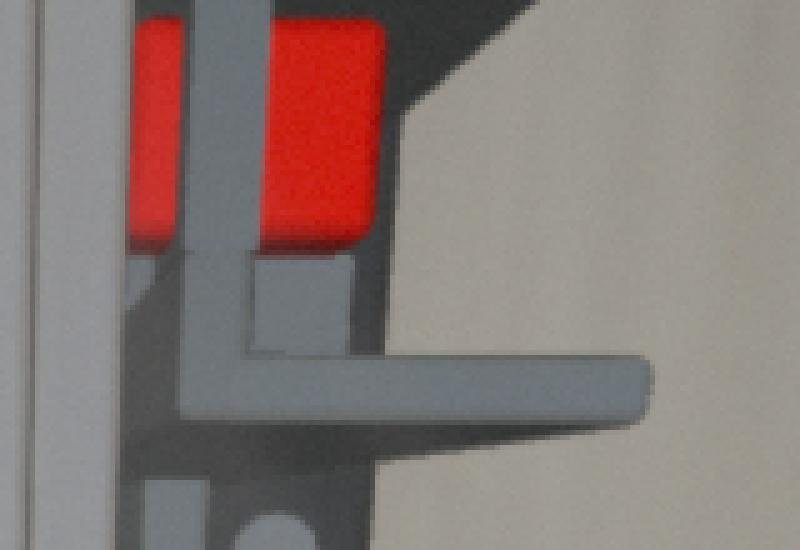

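Call:
apply_moves(plan=[[[0,2,0],0,1],[[0,4,0],0,1],[[0,4,0],0,1]])

```text
clock: 9.43
eef_pos: [0.5255, -0.0269, 0.1548]
ee_rot: [[-0.003, 1.0, -0.005], [1.0, 0.003, 0.0], [0.0, -0.005, -1.0]]
force: [-9.5, -1.1, 2.5]
grip_width: 0.022
```

Run:
```python
from h import *
import pickle
st(); im,c=cap('wrist','j_wrist')
cv2.imwrite('pics/i_z.png',cv2.resize(im[0:110,340:500],None,fx=5,fy=5,interpolation=cv2.INTER_NEAREST))
im,c=cap('side'); cv2.imwrite('pics/i_sz.png',cv2.resize(im[220:300,290:350],None,fx=7,fy=7))
```

```text
t 9.43 pos [ 0.5255 -0.0269  0.1548] ty_az 0.15 F [-9.5161 -1.1039  2.5214] T [-0.1243  1.4701 -0.0743] w 0.022
```

View pics/i_z.png

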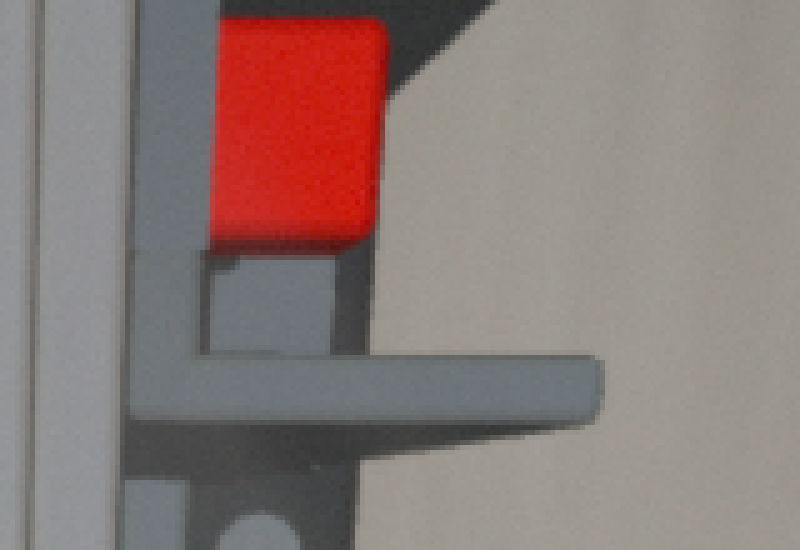

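View pics/i_sz.png

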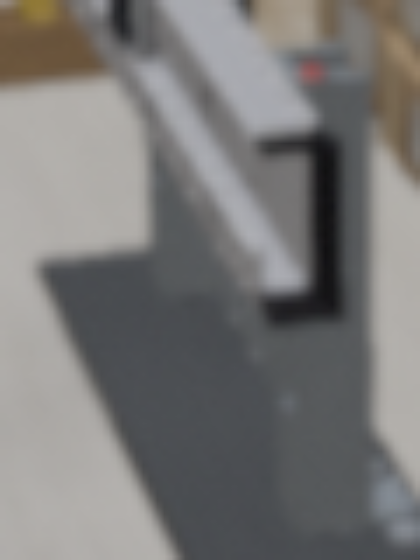

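Call:
apply_moves(plan=[[[0,1,3],0,1],[[0,1,6],0,1],[[0,1,9],0,1],[[0,1,9],0,1]])

```text
clock: 10.02
eef_pos: [0.5255, -0.0269, 0.1452]
ee_rot: [[-0.002, 1.0, -0.007], [1.0, 0.002, 0.0], [0.0, -0.007, -1.0]]
force: [-12.0, -0.7, -0.2]
grip_width: 0.0223
```

Run:
```python
from h import *
st()
```

```text
t 10.03 pos [ 0.5255 -0.0269  0.1452] ty_az 0.14 F [-12.0266  -0.7079  -0.2259] T [-0.0116  1.6432 -0.0938] w 0.0223
```

Call:
apply_moves(plan=[[[0,0,2],0,1],[[0,0,4],0,1],[[0,0,5],0,1],[[0,0,5],0,1]])

```text
clock: 10.52
eef_pos: [0.5255, -0.0269, 0.1425]
ee_rot: [[-0.003, 1.0, -0.006], [1.0, 0.003, 0.0], [0.0, -0.006, -1.0]]
force: [-21.8, 0.1, 27.9]
grip_width: 0.0221
```

Run:
```python
from h import *
import pickle
st(); im,c=cap('wrist','k_wrist')
cv2.imwrite('pics/k_z.png',cv2.resize(im[0:110,340:500],None,fx=5,fy=5,interpolation=cv2.INTER_NEAREST))
im,c=cap('side'); cv2.imwrite('pics/k_sz.png',cv2.resize(im[220:300,290:350],None,fx=7,fy=7))
```

```text
t 10.53 pos [ 0.5255 -0.0269  0.1425] ty_az 0.15 F [-21.8485   0.0535  27.9082] T [ 0.0483  3.1605 -0.0689] w 0.0221
```

View pics/k_z.png

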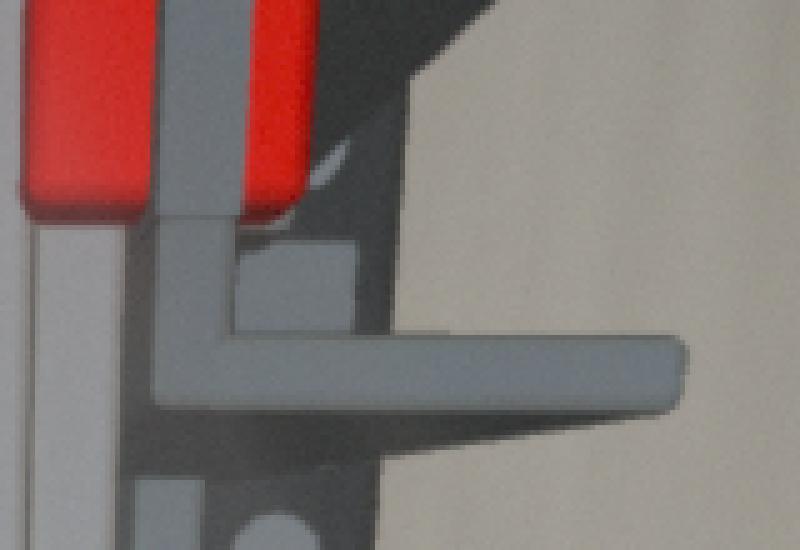

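View pics/k_sz.png

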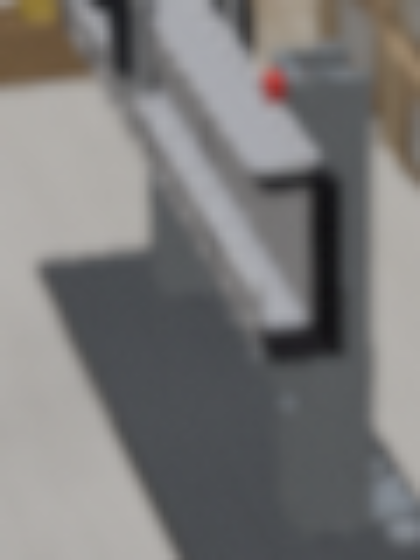

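Call:
apply_moves(plan=[[[0,-1,-2],0,1],[[0,-2,-3],0,1],[[0,-2,-3],0,0],[[0,-2,-3],0,0],[[0,-2,-3],0,0],[[0,-2,-3],0,0],[[0,-2,-50],0,0],[[0,-2,-110],0,0],[[0,-2,-170],0,0],[[0,-2,-180],0,0],[[0,-2,-180],0,0],[[0,-2,-180],0,0]])

```text
clock: 12.12
eef_pos: [0.5258, -0.0269, 0.3194]
ee_rot: [[-0.003, 1.0, -0.003], [1.0, 0.003, 0.0], [0.0, -0.003, -1.0]]
force: [0.0, 0.5, 0.0]
grip_width: 0.0854
```

Run:
```python
from h import *
import pickle
st(); im,c=cap('wrist','l_wrist'); pickle.dump(c,open('l.pkl','wb'))
im,c=cap('side'); cv2.imwrite('pics/l_sz.png',cv2.resize(im[150:400,230:430],None,fx=3,fy=2.4))
```

```text
t 12.12 pos [ 0.5258 -0.0269  0.3194] ty_az 0.16 F [0.0089 0.4513 0.003 ] T [ 0.0017  0.0449 -0.0238] w 0.0854
```

View pics/l_wrist.png

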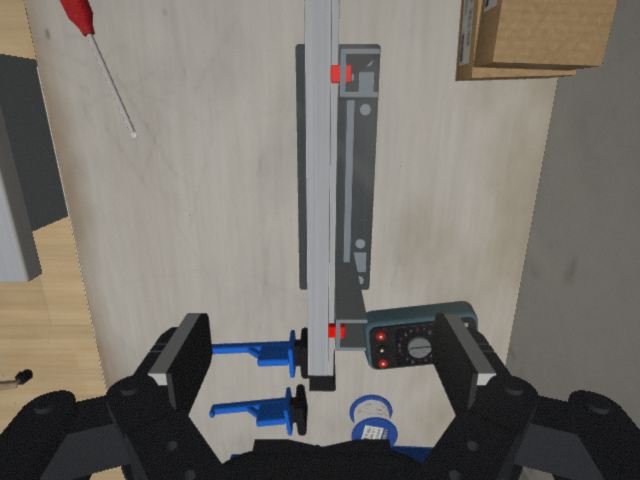

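View pics/l_sz.png

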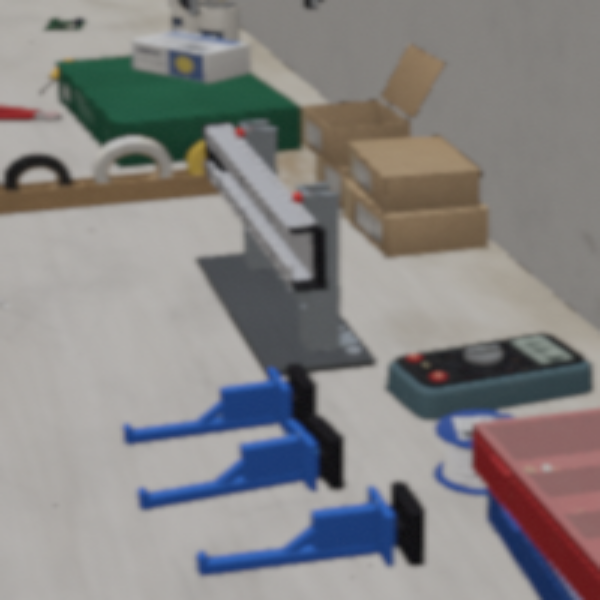

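Call:
apply_moves(plan=[[[-35,-12,0],-10,0],[[-70,-24,0],-20,0],[[-105,-36,0],-30,0],[[-140,-48,10],-40,0],[[-175,-60,20],-50,0],[[-210,-72,30],-60,0],[[-250,-84,40],-70,0],[[-290,-96,40],-80,0],[[-318,-106,40],-90,0],[[-318,-106,40],-90,0],[[-318,-106,40],-90,0],[[-318,-106,40],-90,0]])

```text
clock: 13.72
eef_pos: [0.4218, -0.3443, 0.281]
ee_rot: [[-1.0, -0.002, -0.0], [-0.002, 1.0, 0.001], [0.0, 0.001, -1.0]]
force: [-0.6, -0.5, -0.9]
grip_width: 0.0853
```

Run:
```python
from h import *
import pickle
st(); print(env.read_state()['qpos']); im,c=cap('wrist','m_wrist'); pickle.dump(c,open('m.pkl','wb'))
```

```text
t 13.72 pos [ 0.4218 -0.3443  0.281 ] ty_az 90.11 F [-0.6497 -0.4581 -0.8909] T [-0.0575  0.0052  0.0195] w 0.0853
[-0.6875  0.1914  1.7625  0.0002  1.1883 -2.2603]
```

View pics/m_wrist.png

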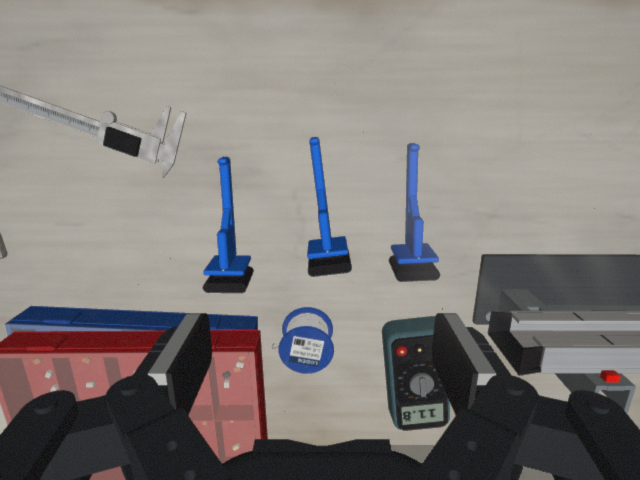

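Run:
```python
import cv2
im=cv2.imread('pics/m_wrist.png')
cv2.imwrite('pics/m_z.png',cv2.resize(im[130:300,190:450],None,fx=3,fy=3,interpolation=cv2.INTER_CUBIC))
```

```text
(no output)
```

View pics/m_z.png

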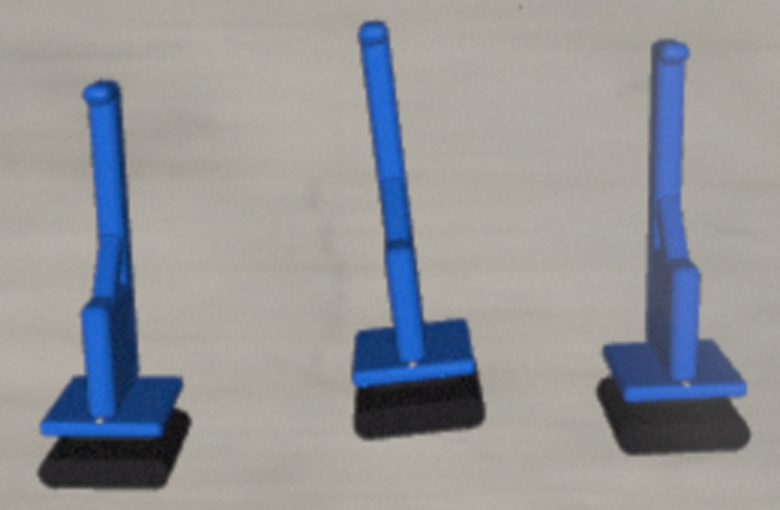

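Run:
```python
from h import *
import pickle
c=pickle.load(open('m.pkl','rb'))
P=lambda x,y,z: onz(c,190+x/3,130+y/3,z)
for n,a,b,pl,pr in [('h1',(684,268),(685.5,383),(628,399),(745,393)),('h2',(399.5,250),(412,363),(357,385),(474,374)),('h3',(95,310),(99.5,420),(42,430),(166,434))]:
    A=P(*a,.044);B=P(*b,.044);d=B-A
    L=P(*pl,.047);R=P(*pr,.047)
    print(n,A,B,np.linalg.norm(d),'yaw',np.degrees(np.arctan2(d[1],d[0])),'plate mid',(L+R)/2,np.linalg.norm(R-L),'yaw',np.degrees(np.arctan2(-(R-L)[0],(R-L)[1])))
```

```text
h1 [ 0.4453 -0.2502  0.044 ] [ 0.4858 -0.2464  0.044 ] 0.04070602387581426 yaw 5.3728427840422235 plate mid [ 0.4893 -0.2465  0.047 ] 0.03938270363836422 yaw 3.2791756075819323
h2 [ 0.4393 -0.3435  0.044 ] [ 0.4787 -0.3391  0.044 ] 0.03961969387069886 yaw 6.283716679546145 plate mid [ 0.4835 -0.338   0.047 ] 0.03947751866034107 yaw 5.866517105674043
h3 [ 0.4601 -0.4445  0.044 ] [ 0.4998 -0.4461  0.044 ] 0.0397105300438168 yaw -2.3950192536925257 plate mid [ 0.5029 -0.4441  0.047 ] 0.042210549232404526 yaw -1.9240022663626963
```

Call:
apply_moves(plan=[[[-20,48,40],-2,0],[[-41,96,90],-4.4,0],[[-41,96,150],-4.4,0],[[-41,96,205],-4.4,0],[[-41,96,240],-4.4,0],[[-41,96,253],-4.4,0],[[-41,96,253],-4.4,0],[[-41,96,253],-4.4,0.5],[[-41,96,253],-4.4,1],[[-41,96,253],-4.4,1],[[-41,96,253],-4.4,1],[[-41,96,253],-4.4,1],[[-41,96,253],-4.4,1],[[-41,96,253],-4.4,1]])

```text
clock: 15.52
eef_pos: [0.4624, -0.2492, 0.0287]
ee_rot: [[-0.997, -0.079, 0.0], [-0.079, 0.997, -0.0], [-0.0, -0.0, -1.0]]
force: [-0.9, 0.8, 7.2]
grip_width: 0.0087
```

Run:
```python
from h import *
import pickle
st(); im,c=cap('wrist','n_wrist'); pickle.dump(c,open('n.pkl','wb'))
```

```text
t 15.53 pos [ 0.4624 -0.2492  0.0287] ty_az 94.55 F [-0.8806  0.7519  7.1835] T [ 0.1297  0.1785 -0.0404] w 0.0087
```

View pics/n_wrist.png

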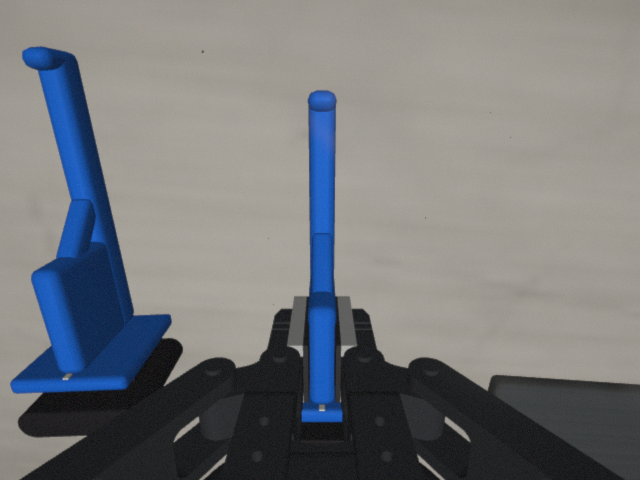

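Run:
```python
from h import *
import pickle
c=pickle.load(open('n.pkl','rb')); s=env.read_state(); R=np.array(s['ee_rot']); p=np.array(s['eef_pos'])
for n,u,v,z in [('tip far',322,90,.016),('tip top near',322,110,.020),('dot',321.5,407,.044),('rib front',321.5,293,.044),('rib front2',321.5,310,.044)]:
    q=onz(c,u,v,z); print(n,q,'tool',R.T@(q-p)*1000)
```

```text
tip far [ 0.3751 -0.2569  0.016 ] tool [87.5704 -0.7015 12.6437]
tip top near [ 0.3816 -0.2563  0.02  ] tool [81.0464 -0.7031  8.6447]
dot [ 0.4851 -0.2483  0.044 ] tool [-22.7499  -0.8848 -15.3392]
rib front [ 0.4386 -0.252   0.044 ] tool [ 23.9061  -0.8742 -15.3465]
rib front2 [ 0.4449 -0.2515  0.044 ] tool [ 17.5783  -0.8757 -15.3455]
```

Call:
apply_moves(plan=[[[0,0,-15],0,1],[[0,0,-50],0,1],[[0,0,-90],0,1],[[0,0,-106.5],0,1],[[-10,4,-106.5],4.4,1],[[-20.6,7.6,-106.5],4.4,1],[[-20.6,7.6,-106.5],4.4,1],[[-20.6,7.6,-106.5],4.4,1],[[-20.6,7.6,-106.5],4.4,1]])

```text
clock: 16.7
eef_pos: [0.4818, -0.2399, 0.1344]
ee_rot: [[-1.0, -0.003, -0.001], [-0.003, 1.0, 0.0], [0.001, 0.0, -1.0]]
force: [-1.3, -0.0, -0.8]
grip_width: 0.0089
```

Run:
```python
from h import *
import pickle
st(); im,c=cap('wrist','o_wrist'); pickle.dump(c,open('o.pkl','wb'))
im,c=cap('side'); cv2.imwrite('pics/o_s.png',cv2.resize(im[200:350,250:400],None,fx=4,fy=4,interpolation=cv2.INTER_CUBIC))
```

```text
t 16.7 pos [ 0.4818 -0.2399  0.1344] ty_az 90.17 F [-1.2975 -0.0098 -0.8189] T [ 0.0511  0.0256 -0.0049] w 0.0089
```

View pics/o_wrist.png

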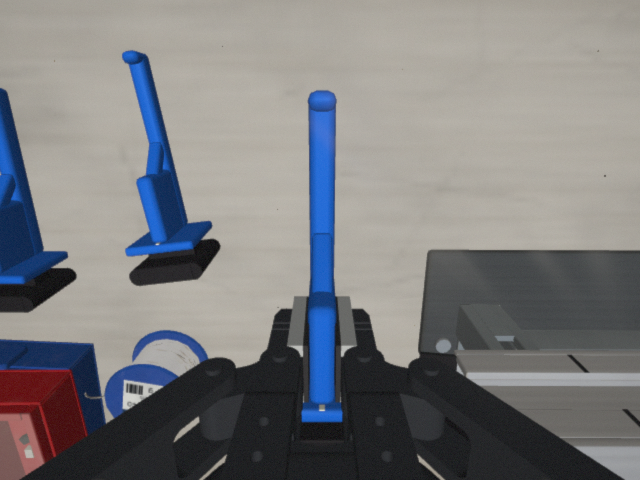

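View pics/o_s.png

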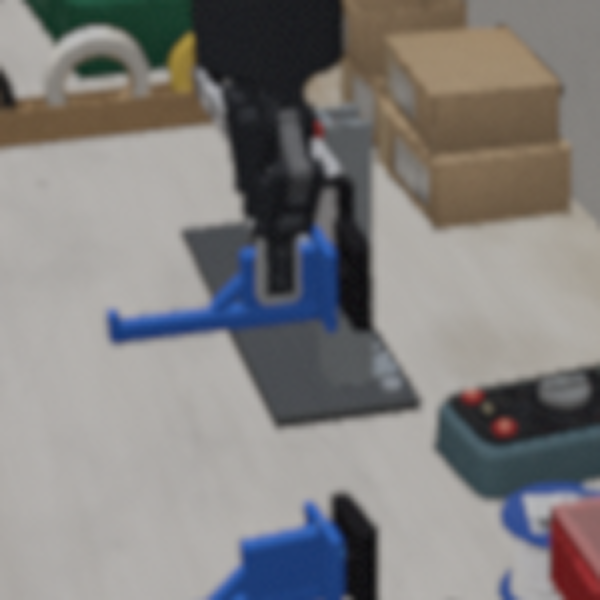

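Run:
```python
import cv2
im=cv2.imread('pics/o_wrist.png')
cv2.imwrite('pics/o_z.png',cv2.resize(im[300:480,440:640],None,fx=4,fy=3.3,interpolation=cv2.INTER_NEAREST))
```

```text
(no output)
```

View pics/o_z.png

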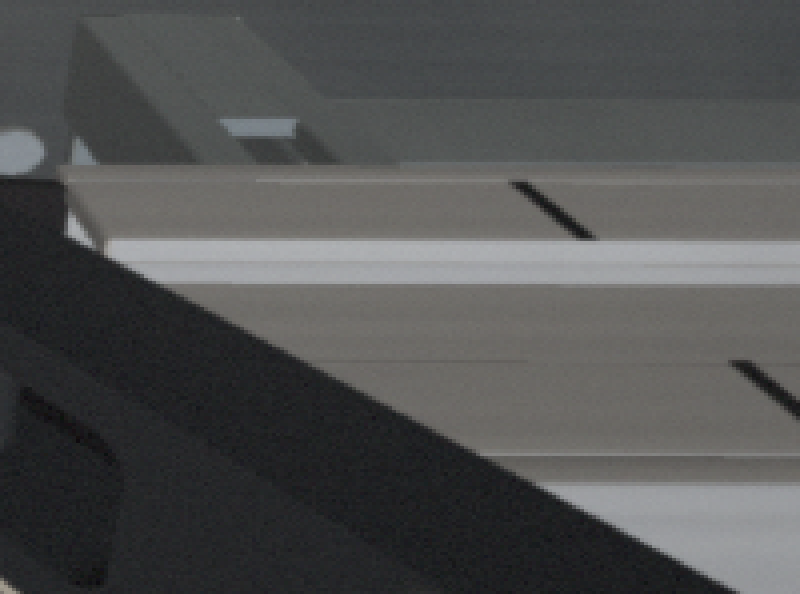

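Run:
```python
from h import *
import pickle
c=pickle.load(open('o.pkl','rb'))
for n,u,v,z in [('low bot',600,352,.1),('lowlip top',588.7,372,.119),('lowlip top L',470,372,.119),('upper lip bot',623.7,409,.141),('top',620,439,.160)]:
    print(n,onz(c,u,v,z))
# mark both
print(tri([(c,588.7,372)]) if 0 else '')
f=.525-.011
for u,v in [(588.7,372),(569.5,355),(623.7,409)]: print(onplane(c,u,v,[f,0,0],[1,0,0]))
```

```text
low bot [ 0.5154 -0.1017  0.1   ]
lowlip top [ 0.5127 -0.1203  0.119 ]
lowlip top L [ 0.5128 -0.1738  0.119 ]
upper lip bot [ 0.5132 -0.1206  0.141 ]
top [ 0.5087 -0.137   0.16  ]

[ 0.514  -0.1189  0.1173]
[ 0.514  -0.12    0.1045]
[ 0.514  -0.1198  0.1401]
```

Call:
apply_moves(plan=[[[0,10,-0.5],0,1],[[0,20,-0.5],0,1],[[0,30,-0.5],0,1],[[0,35,-0.5],0,1],[[0,35,-0.5],0,1]])

```text
clock: 17.42
eef_pos: [0.4822, -0.2044, 0.1353]
ee_rot: [[-1.0, -0.004, 0.0], [-0.004, 1.0, -0.0], [-0.0, -0.0, -1.0]]
force: [0.5, -0.5, -0.6]
grip_width: 0.0087
```

Run:
```python
from h import *
import pickle
st(); im,c=cap('wrist','p_wrist'); pickle.dump(c,open('p.pkl','wb'))
im,c=cap('side'); cv2.imwrite('pics/p_s.png',cv2.resize(im[200:300,270:370],None,fx=6,fy=6,interpolation=cv2.INTER_CUBIC))
```

```text
t 17.43 pos [ 0.4822 -0.2044  0.1353] ty_az 90.2 F [ 0.4615 -0.5422 -0.5978] T [-0.0274 -0.0482 -0.0054] w 0.0087
```

View pics/p_wrist.png

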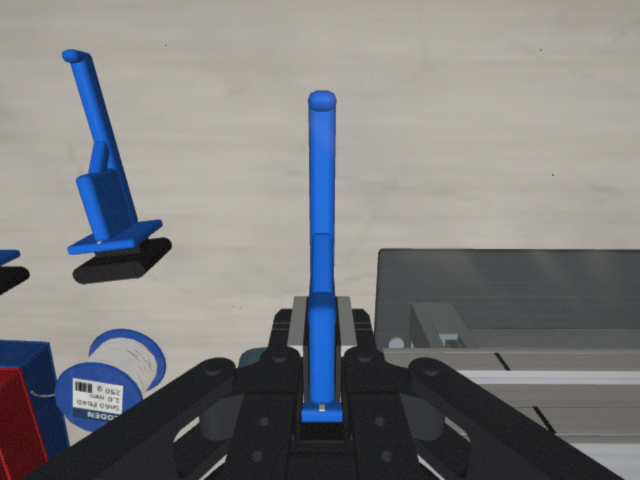

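View pics/p_s.png

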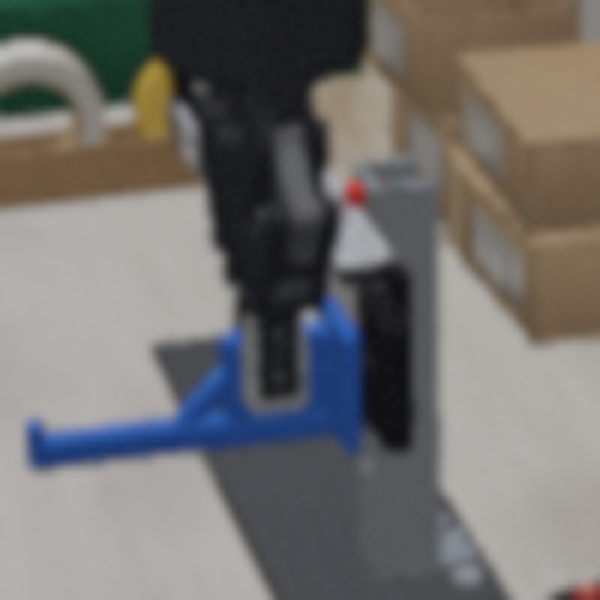

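Call:
apply_moves(plan=[[[0,6,0],0,1],[[0,12,0],0,1],[[0,18,0],0,1],[[0,24,0],0,1],[[0,24,0],0,1]])

```text
clock: 18.15
eef_pos: [0.482, -0.1804, 0.1353]
ee_rot: [[-1.0, -0.003, -0.0], [-0.003, 1.0, 0.0], [0.0, 0.0, -1.0]]
force: [0.4, -0.0, -0.7]
grip_width: 0.009
```

Run:
```python
from h import *
st()
```

```text
t 18.15 pos [ 0.482  -0.1804  0.1353] ty_az 90.19 F [ 0.4161 -0.0119 -0.7303] T [-0.009   0.0416  0.0365] w 0.009
```

Call:
apply_moves(plan=[[[0,15,0],0,1],[[0,30,0],0,1],[[0,45,0],0,1],[[0,60,0],0,1],[[0,75,0],0,1],[[0,90,0],0,1],[[0,105,0],0,1],[[0,120,0],0,1],[[0,120,0],0,1]])

```text
clock: 19.27
eef_pos: [0.4818, -0.0599, 0.1353]
ee_rot: [[-1.0, -0.004, -0.0], [-0.004, 1.0, 0.0], [0.0, 0.0, -1.0]]
force: [-0.5, -0.5, -0.3]
grip_width: 0.0089
```

Run:
```python
from h import *
st(); cap('wrist','q_wrist')
```

```text
t 19.27 pos [ 0.4818 -0.0599  0.1353] ty_az 90.24 F [-0.4603 -0.5488 -0.2627] T [-0.0493  0.0421  0.0068] w 0.0089
```

View pics/q_wrist.png

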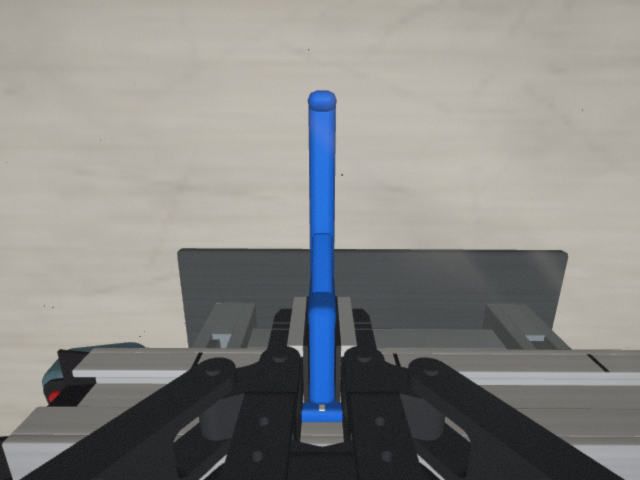

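Call:
apply_moves(plan=[[[0,15,0],0,1],[[0,30,0],0,1],[[0,45,0],0,1],[[0,60,0],0,1],[[0,75,0],0,1],[[0,90,0],0,1],[[0,105,0],0,1],[[0,120,0],0,1],[[0,130,0],0,1],[[0,130,0],0,1]])

```text
clock: 20.58
eef_pos: [0.4813, 0.0698, 0.1352]
ee_rot: [[-1.0, -0.004, -0.0], [-0.004, 1.0, 0.0], [0.0, 0.0, -1.0]]
force: [1.1, -0.2, -0.4]
grip_width: 0.0092
```

Run:
```python
from h import *
import pickle
st(); im,c=cap('wrist','r_wrist'); pickle.dump(c,open('r.pkl','wb'))
cv2.imwrite('pics/r_z.png',cv2.resize(im[330:480,200:460],None,fx=3,fy=3,interpolation=cv2.INTER_NEAREST))
```

```text
t 20.57 pos [0.4813 0.0698 0.1352] ty_az 90.21 F [ 1.1156 -0.2334 -0.4181] T [ 0.068  -0.2044 -0.0197] w 0.0092
```

View pics/r_wrist.png

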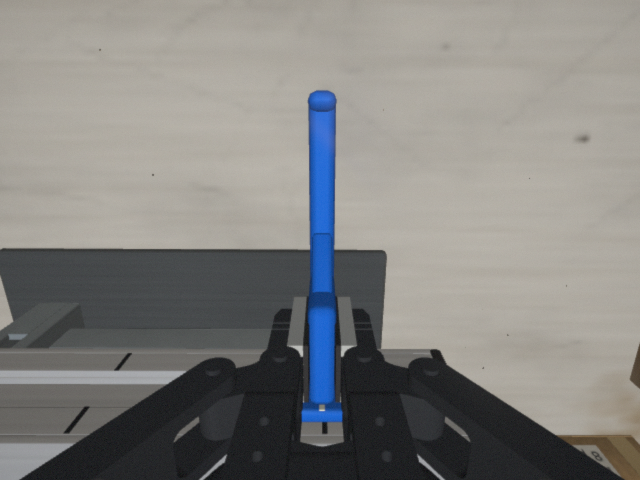

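Call:
apply_moves(plan=[[[0,0,0.5],0,0.8],[[0,0,0.5],0,0.6],[[0,0,0.5],0,0.3],[[0,0,0.5],0,0.3],[[0,0,0.5],0,0.3],[[0,0,-40],0,0.2],[[0,0,-90],0,0],[[0,0,-110],0,0],[[0,0,-110],0,0],[[0,0,-110],0,0]])

```text
clock: 21.88
eef_pos: [0.4807, 0.069, 0.2442]
ee_rot: [[-1.0, -0.003, -0.001], [-0.003, 1.0, -0.0], [0.001, -0.0, -1.0]]
force: [0.2, -0.5, -0.1]
grip_width: 0.0853
```

Run:
```python
from h import *
import pickle
st(); im,c=cap('wrist','s_wrist'); pickle.dump(c,open('s.pkl','wb'))
im,c=cap('side','s_side')
```

```text
t 21.88 pos [0.4807 0.069  0.2442] ty_az 90.15 F [ 0.2286 -0.4527 -0.1217] T [-0.0051  0.0559 -0.022 ] w 0.0853
```

View pics/s_wrist.png

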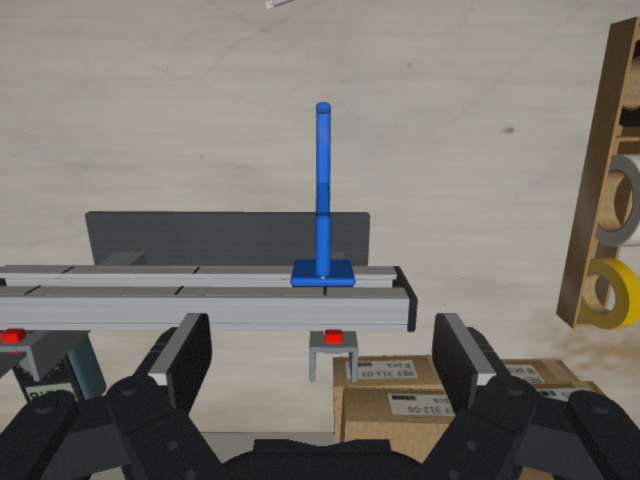

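View pics/s_side.png

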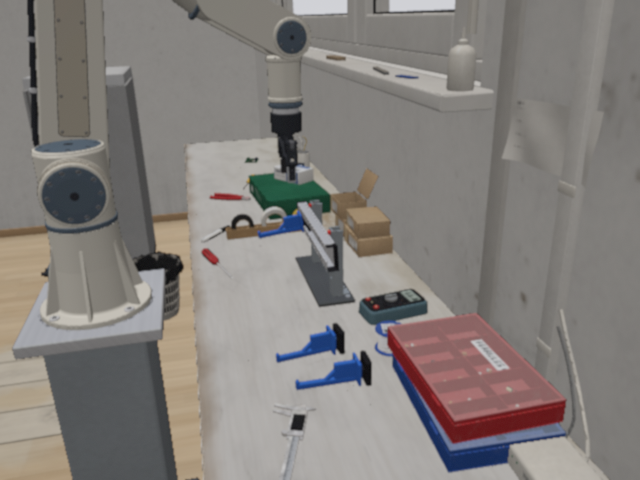

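Call:
apply_moves(plan=[[[10,-50,-30],0,0],[[20,-110,-30],0,0],[[30,-170,-30],0,0],[[40,-230,-30],0,0],[[50,-290,-30],0,0],[[60,-350,-10],0,0],[[62,-410,0],0,0],[[62,-410,0],0,0],[[62,-410,0],0,0],[[62,-410,0],0,0]])

```text
clock: 23.22
eef_pos: [0.4206, -0.3399, 0.2451]
ee_rot: [[-1.0, -0.004, -0.0], [-0.004, 1.0, 0.001], [0.0, 0.001, -1.0]]
force: [-0.4, 0.3, -1.3]
grip_width: 0.0856
```

Run:
```python
from h import *
import pickle
st(); im,c=cap('wrist','t_wrist'); pickle.dump(c,open('t.pkl','wb'))
cv2.imwrite('pics/t_z.png',cv2.resize(im[130:330,150:390],None,fx=3,fy=3,interpolation=cv2.INTER_CUBIC))
```

```text
t 23.23 pos [ 0.4206 -0.3399  0.2451] ty_az 90.22 F [-0.4282  0.3046 -1.3397] T [ 0.0595 -0.0367  0.056 ] w 0.0856
```

View pics/t_z.png

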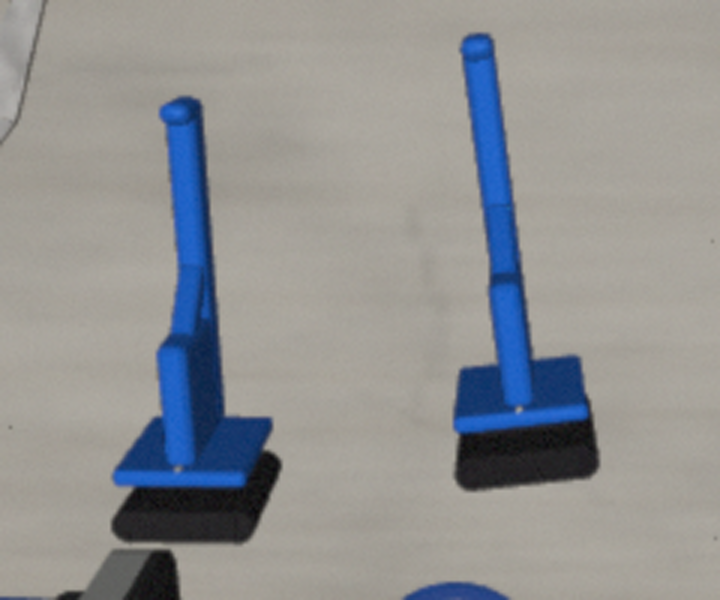

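Run:
```python
from h import *
import pickle
c=pickle.load(open('t.pkl','rb')); s=env.read_state()
P=lambda x,y,z: onz(c,150+x/3,130+y/3,z)
for n,a,b in [('h2',(506,283),(518.5,408)),('h3',(172,345),(178,468))]:
    A=P(*a,.044);B=P(*b,.044);d=B-A
    yaw=np.arctan2(d[1],d[0]); h=B-np.array([np.cos(yaw),np.sin(yaw),0])*.024
    print(n,A,B,np.linalg.norm(d),'yaw',np.degrees(yaw),'hook pt',h)
    t=h+np.array([np.cos(yaw),np.sin(yaw),0])*.0013; t[2]=.0287
    print('   shift',totool(t-s['eef_pos']))
```

```text
h2 [ 0.4385 -0.3432  0.044 ] [ 0.4787 -0.3393  0.044 ] 0.040401014899869823 yaw 5.543278952605533 hook pt [ 0.4548 -0.3417  0.044 ]
   shift [-35.4009  -1.7637 216.6163]
h3 [ 0.4584 -0.4443  0.044 ] [ 0.4995 -0.4461  0.044 ] 0.04107921366099399 yaw -2.5661623947017644 hook pt [ 0.4755 -0.445   0.044 ]
   shift [ -55.6586 -105.393   216.5928]
```

Call:
apply_moves(plan=[[[-20,-1,40],-3,0],[[-35.4,-1.5,100],-5.7,0],[[-35.4,-1.5,160],-5.7,0],[[-35.4,-1.5,200],-5.7,0],[[-35.4,-1.5,216.5],-5.7,0],[[-35.4,-1.5,216.5],-5.7,0],[[-35.4,-1.5,216.5],-5.7,0.5],[[-35.4,-1.5,216.5],-5.7,1],[[-35.4,-1.5,216.5],-5.7,1],[[-35.4,-1.5,216.5],-5.7,1],[[-35.4,-1.5,216.5],-5.7,1],[[-35.4,-1.5,216.5],-5.7,1],[[-35.4,-1.5,216.5],-5.7,1]])

```text
clock: 24.9
eef_pos: [0.456, -0.3428, 0.0292]
ee_rot: [[-0.995, -0.102, 0.0], [-0.102, 0.995, -0.0], [-0.0, -0.0, -1.0]]
force: [-1.8, -0.4, 6.0]
grip_width: 0.0091
```

```bash
cat >> h.py <<'E'
def hookrel(name,tipfar,dot,zb=0):
    c=optics.get_calibration('wrist'); im=optics.capture('wrist'); cv2.imwrite(f'pics/{name}.png',im)
E
python3 - <<'E'
from h import *
import pickle
st(); im,c=cap('wrist','u_wrist'); pickle.dump(c,open('u.pkl','wb'))
E
```

```text
t 24.9 pos [ 0.456  -0.3428  0.0292] ty_az 95.86 F [-1.7669 -0.3813  6.0297] T [-0.0884  0.2476  0.0693] w 0.0091
```

View pics/u_wrist.png

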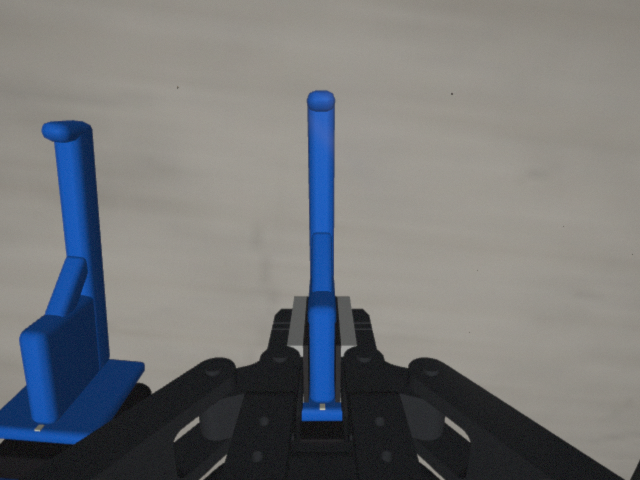

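Call:
apply_moves(plan=[[[0,0,-15],0,1],[[0,0,-50],0,1],[[0,0,-90],0,1],[[-10,20,-106.6],0,1],[[-25,60,-106.6],3,1],[[-35.6,94.7,-106.6],5.9,1],[[-35.6,94.7,-106.6],5.9,1],[[-35.6,94.7,-106.6],5.9,1],[[-35.6,94.7,-106.6],5.9,1]])

```text
clock: 26.08
eef_pos: [0.4816, -0.2456, 0.1356]
ee_rot: [[-1.0, 0.001, 0.0], [0.001, 1.0, -0.0], [-0.0, -0.0, -1.0]]
force: [0.1, 0.4, -2.7]
grip_width: 0.0091
```

Run:
```python
from h import *
st()
```

```text
t 26.07 pos [ 0.4816 -0.2456  0.1356] ty_az 89.93 F [ 0.1189  0.3882 -2.7274] T [-0.04    0.0496 -0.0346] w 0.0091
```

Call:
apply_moves(plan=[[[0,10,0],0,1],[[0,20,0],0,1],[[0.1,30,0],0,1],[[0.1,38,0],0,1],[[0.2,46,0],0,1],[[0.2,54,0],0,1],[[0.2,62,0],0,1],[[0.2,62,0],0,1]])

```text
clock: 27.08
eef_pos: [0.4816, -0.1821, 0.1354]
ee_rot: [[-1.0, 0.0, 0.0], [0.0, 1.0, 0.0], [-0.0, 0.0, -1.0]]
force: [0.6, 0.0, -0.6]
grip_width: 0.0086
```

Run:
```python
from h import *
st()
im,c=cap('wrist','v_wrist')
```

```text
t 27.07 pos [ 0.4816 -0.1821  0.1354] ty_az 89.99 F [ 0.6068  0.0459 -0.6273] T [-0.027   0.0462 -0.0046] w 0.0086
```

View pics/v_wrist.png

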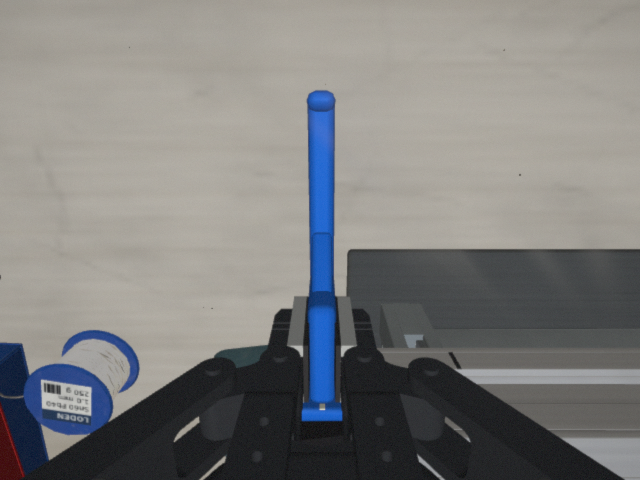

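Sliding in freely. Target the middle mark at y = -0.025, so +157 mm.

Call:
apply_moves(plan=[[[0,15,0],0,1],[[0.1,30,0],0,1],[[0.1,45,0],0,1],[[0.2,60,0],0,1],[[0.2,75,0],0,1],[[0.3,90,0],0,1],[[0.3,105,0],0,1],[[0.4,120,0],0,1],[[0.4,135,0],0,1],[[0.5,150,0],0,1],[[0.5,157,0],0,1],[[0.5,157,0],0,1],[[0.5,157,0],0,1]])

```text
clock: 28.75
eef_pos: [0.4814, -0.0257, 0.1355]
ee_rot: [[-1.0, 0.001, 0.0], [0.001, 1.0, 0.0], [-0.0, 0.0, -1.0]]
force: [2.8, 1.3, -0.4]
grip_width: 0.009
```

Run:
```python
from h import *
st()
im,c=cap('wrist','w_wrist')
cv2.imwrite('pics/w_z.png',cv2.resize(im[330:480,200:460],None,fx=3,fy=3,interpolation=cv2.INTER_NEAREST))
```

```text
t 28.75 pos [ 0.4814 -0.0257  0.1355] ty_az 89.95 F [ 2.8124  1.3092 -0.4348] T [ 0.2512 -0.5531 -0.0708] w 0.009
```

View pics/w_z.png

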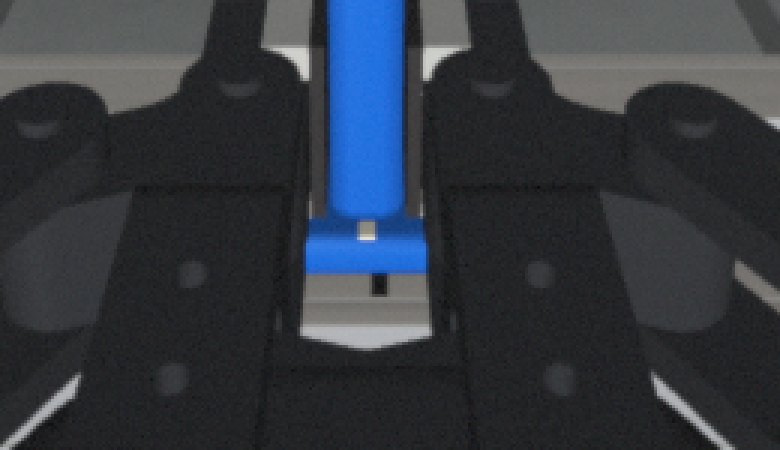

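Call:
apply_moves(plan=[[[0.5,1.5,0],0,1],[[0.5,1.5,0],0,1],[[0.5,1.5,0.5],0,0.8],[[0.5,1.5,0.5],0,0.6],[[0.5,1.5,0.5],0,0.3],[[0.5,1.5,0.5],0,0.3],[[0.5,1.5,0.5],0,0.3],[[0,0,-40],0,0.2],[[0,0,-90],0,0],[[0,0,-110],0,0],[[0,0,-110],0,0],[[0,0,-110],0,0]])

```text
clock: 30.3
eef_pos: [0.4805, -0.0256, 0.2444]
ee_rot: [[-1.0, 0.001, -0.001], [0.001, 1.0, 0.0], [0.001, 0.0, -1.0]]
force: [0.5, -0.4, 0.2]
grip_width: 0.0853
```

Run:
```python
from h import *
import pickle
st(); im,c=cap('wrist','x_wrist'); pickle.dump(c,open('x.pkl','wb'))
```

```text
t 30.3 pos [ 0.4805 -0.0256  0.2444] ty_az 89.95 F [ 0.5194 -0.3654  0.1894] T [-0.0115  0.0199 -0.025 ] w 0.0853
```

View pics/x_wrist.png

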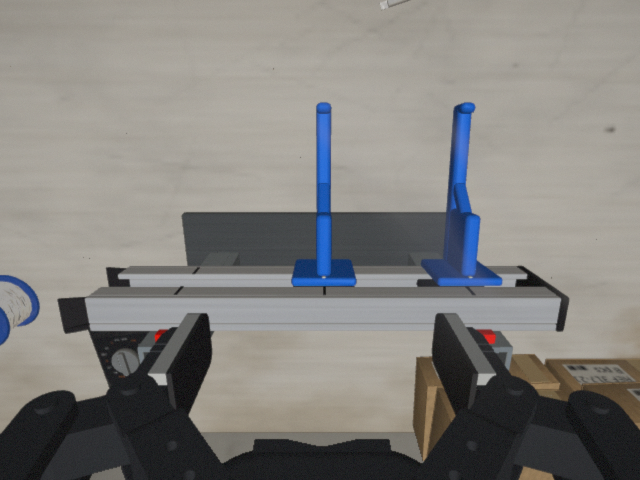

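Call:
apply_moves(plan=[[[10,-50,-30],0,0],[[20,-110,-30],0,0],[[30,-170,-30],0,0],[[40,-230,-20],0,0],[[50,-290,-10],0,0],[[60,-350,0],0,0],[[60,-405,0],0,0],[[60,-405,0],0,0],[[60,-405,0],0,0],[[60,-405,0],0,0]])

```text
clock: 31.6
eef_pos: [0.4208, -0.4293, 0.2448]
ee_rot: [[-1.0, -0.0, -0.001], [-0.0, 1.0, 0.001], [0.001, 0.001, -1.0]]
force: [0.0, -0.5, 0.4]
grip_width: 0.0855
```

Run:
```python
from h import *
import pickle
st(); im,c=cap('wrist','y_wrist'); pickle.dump(c,open('y.pkl','wb'))
```

```text
t 31.6 pos [ 0.4208 -0.4293  0.2448] ty_az 90.01 F [ 0.0491 -0.4812  0.4043] T [-0.0132  0.0004 -0.0532] w 0.0855
```

View pics/y_wrist.png

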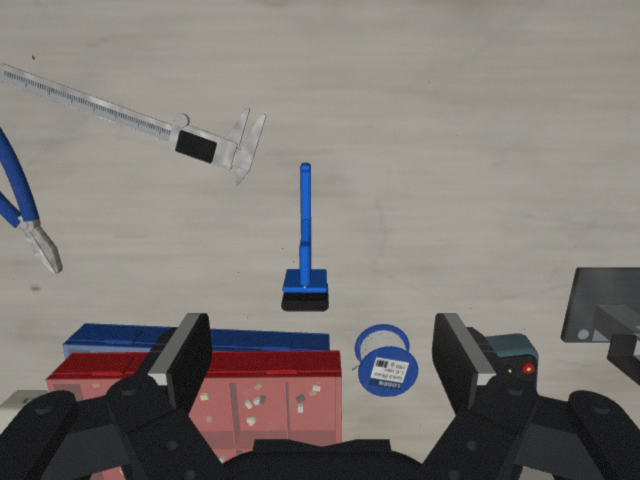

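Run:
```python
from h import *
import pickle
im=cv2.imread('pics/y_wrist.png')
cv2.imwrite('pics/y_z.png',cv2.resize(im[150:320,260:350],None,fx=5,fy=3.5,interpolation=cv2.INTER_CUBIC))
```

```text
(no output)
```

View pics/y_z.png

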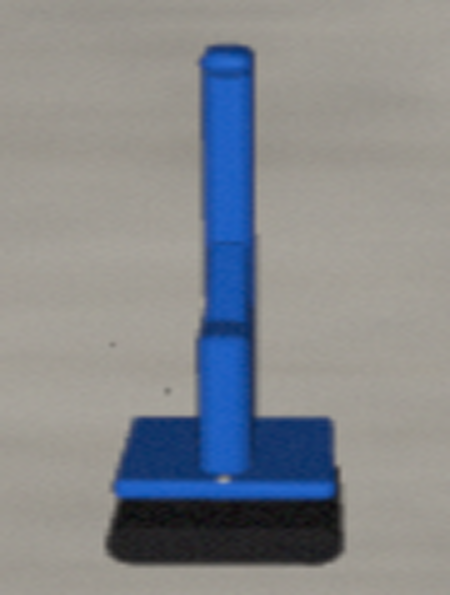

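Run:
```python
from h import *
import pickle
c=pickle.load(open('y.pkl','rb')); s=env.read_state()
P=lambda x,y,z: onz(c,260+x/5,150+y/3.5,z)
T=P(229,50,.018)
for n,a,b in [('h3',(225,332),(224,479))]:
    A=P(*a,.044);B=P(*b,.044);d=B-A; e=B-T
    yaw=np.arctan2(e[1],e[0]); h=B-np.array([np.cos(yaw),np.sin(yaw),0])*.024
    print(n,A,B,np.linalg.norm(d),'yaw',np.degrees(np.arctan2(d[1],d[0])),np.degrees(yaw),'hook pt',h)
    t=h+np.array([np.cos(yaw),np.sin(yaw),0])*.0013; t[2]=.0287
    print('   shift',totool(t-s['eef_pos']))
```

```text
h3 [ 0.458  -0.4449  0.044 ] [ 0.5    -0.4457  0.044 ] 0.04203453589567701 yaw -1.0360992406070721 -0.7228609261950897 hook pt [ 0.476  -0.4454  0.044 ]
   shift [-56.4715 -16.2549 216.4508]
```

Call:
apply_moves(plan=[[[-30,-8,40],1,0],[[-56.5,-16,100],1.5,0],[[-56.5,-16,160],1.5,0],[[-56.5,-16,200],1.5,0],[[-56.5,-16,216],1.5,0],[[-56.5,-16,216],1.5,0],[[-56.5,-16,216],1.5,0.5],[[-56.5,-16,216],1.5,1],[[-56.5,-16,216],1.5,1],[[-56.5,-16,216],1.5,1],[[-56.5,-16,216],1.5,1],[[-56.5,-16,216],1.5,1],[[-56.5,-16,216],1.5,1]])

```text
clock: 33.28
eef_pos: [0.4773, -0.4469, 0.0298]
ee_rot: [[-1.0, 0.027, 0.0], [0.027, 1.0, -0.0], [-0.0, -0.0, -1.0]]
force: [-0.3, 0.6, 4.9]
grip_width: 0.0087
```

Run:
```python
from h import *
import pickle
st(); im,c=cap('wrist','z_wrist')
cv2.imwrite('pics/z_z.png',cv2.resize(im[80:430,220:420],None,fx=3,fy=1.7,interpolation=cv2.INTER_NEAREST))
```

```text
t 33.27 pos [ 0.4773 -0.4469  0.0298] ty_az 88.46 F [-0.2927  0.6208  4.9069] T [0.0935 0.2678 0.0542] w 0.0087
```

View pics/z_wrist.png

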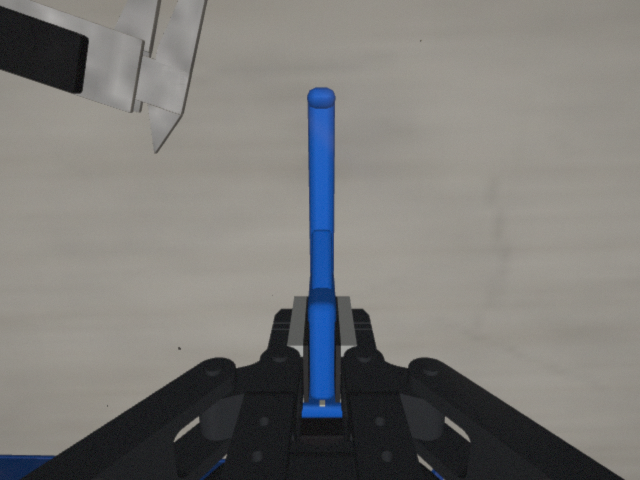

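Call:
apply_moves(plan=[[[0,0,-15],0,1],[[0,0,-50],0,1],[[0,0,-90],0,1],[[0,20,-106.4],0,1],[[0,70,-106.4],-1,1],[[0,120,-106.4],-1.5,1],[[0,170,-106.4],-1.5,1],[[0,202,-106.4],-1.5,1],[[0,202,-106.4],-1.5,1],[[0,202,-106.4],-1.5,1],[[0,202,-106.4],-1.5,1]])

```text
clock: 34.7
eef_pos: [0.4827, -0.2453, 0.1357]
ee_rot: [[-1.0, 0.002, -0.0], [0.002, 1.0, -0.0], [0.0, -0.0, -1.0]]
force: [-0.1, 0.6, -0.7]
grip_width: 0.0088
```

Run:
```python
from h import *
st()
```

```text
t 34.7 pos [ 0.4827 -0.2453  0.1357] ty_az 89.91 F [-0.0899  0.5785 -0.72  ] T [-0.0457  0.0452  0.0051] w 0.0088
```

Call:
apply_moves(plan=[[[0,10,-0.4],0,1],[[0,20,-0.4],0,1],[[0.1,30,-0.4],0,1],[[0.1,38,-0.4],0,1],[[0.2,46,-0.4],0,1],[[0.2,54,-0.4],0,1],[[0.2,62,-0.4],0,1],[[0.2,62,-0.4],0,1]])

```text
clock: 35.7
eef_pos: [0.4826, -0.1822, 0.1362]
ee_rot: [[-1.0, 0.0, -0.0], [0.0, 1.0, 0.0], [0.0, 0.0, -1.0]]
force: [0.2, 0.2, -0.2]
grip_width: 0.0088
```

Call:
apply_moves(plan=[[[0,12,0],0,1],[[0.1,24,0],0,1],[[0.1,36,0],0,1],[[0.2,48,0],0,1],[[0.2,60,0],0,1],[[0.2,63,0],0,1],[[0.2,63,0],0,1]])

```text
clock: 36.58
eef_pos: [0.4825, -0.1195, 0.1362]
ee_rot: [[-1.0, 0.0, 0.0], [0.0, 1.0, -0.0], [-0.0, -0.0, -1.0]]
force: [0.3, 0.7, -1.0]
grip_width: 0.0088
```

Run:
```python
from h import *
st()
im,c=cap('wrist','aa_wrist')
cv2.imwrite('pics/aa_z.png',cv2.resize(im[330:480,200:460],None,fx=3,fy=3,interpolation=cv2.INTER_NEAREST))
```

```text
t 36.58 pos [ 0.4825 -0.1195  0.1362] ty_az 89.99 F [ 0.3477  0.6935 -0.9644] T [ 0.0039  0.0093 -0.0662] w 0.0088
```

View pics/aa_z.png

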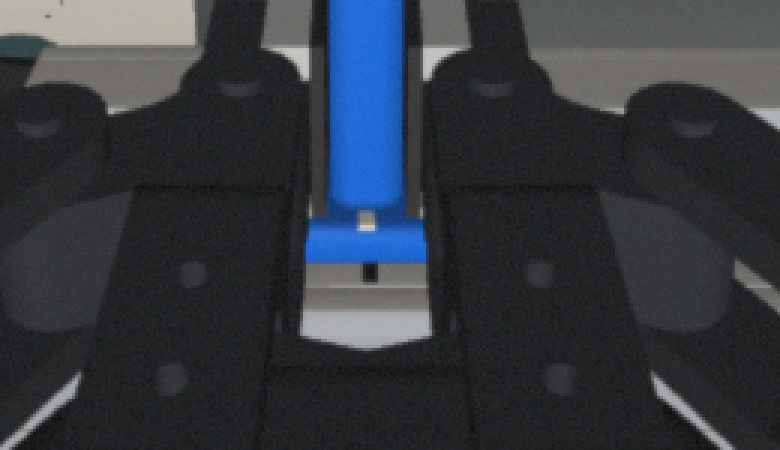

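Call:
apply_moves(plan=[[[0,0,0],0,1],[[0,0,0.5],0,0.8],[[0,0,0.5],0,0.6],[[0,0,0.5],0,0.3],[[0,0,0.5],0,0.3],[[0,0,0.5],0,0.3],[[0,0,-40],0,0.2],[[0,0,-90],0,0],[[10,50,-120],0,0],[[20,100,-130],0,0],[[20,100,-130],0,0],[[20,100,-130],0,0]])

```text
clock: 38.12
eef_pos: [0.4626, -0.0199, 0.2661]
ee_rot: [[-1.0, -0.0, 0.0], [-0.0, 1.0, -0.0], [-0.0, -0.0, -1.0]]
force: [-0.6, -0.4, -0.8]
grip_width: 0.0853
```

Run:
```python
from h import *
import pickle
st(); im,c=cap('wrist','ab_wrist'); pickle.dump(c,open('ab.pkl','wb'))
im,c=cap('side'); cv2.imwrite('pics/ab_s.png',cv2.resize(im[170:320,200:380],None,fx=4,fy=4,interpolation=cv2.INTER_CUBIC))
```

```text
t 38.12 pos [ 0.4626 -0.0199  0.2661] ty_az 90.01 F [-0.5843 -0.413  -0.7791] T [-0.0022 -0.0254 -0.026 ] w 0.0853
```

View pics/ab_wrist.png

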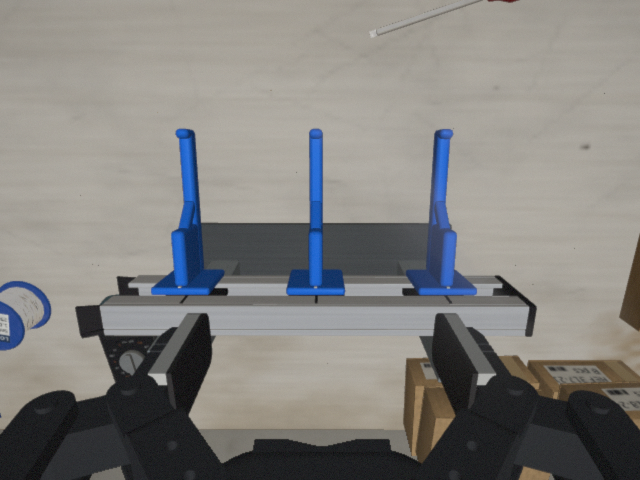

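View pics/ab_s.png

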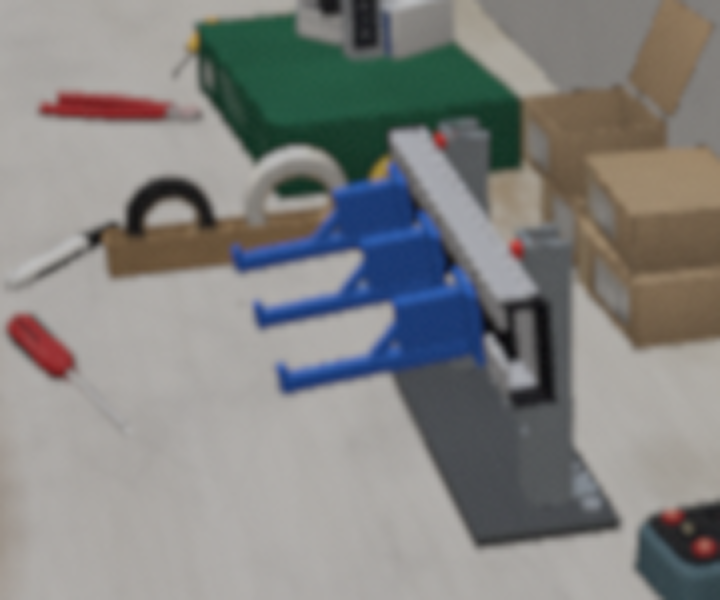

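Run:
```python
from h import *
import pickle
x,ab,s=[pickle.load(open(k+'.pkl','rb')) for k in ('x','ab','s')]
print('h2 tip top-edge',tri([(x,323.5,103),(ab,316,130)]))
print('h1 tip',tri([(x,465,105),(ab,443.5,132)]),tri([(s,323.5,103),(ab,443.5,132)]))
for u,v in [(185,132),(316,131),(443.5,132)]: print(onz(ab,u,v,.114))
# rib top front
print('h2 rib front',tri([(x,323.5,214),(ab,316,231)]))
print('dot h2',tri([(x,324,276.5),(ab,316,287.5)]))
```

```text
h2 tip top-edge (array([ 0.3965, -0.0249,  0.1131]), [np.float64(0.00023135483949737417), np.float64(0.00023135483949736618)])
h1 tip (array([0.3978, 0.0648, 0.1145]), [np.float64(8.554036420117872e-05), np.float64(8.554036420110325e-05)]) (array([0.3976, 0.0689, 0.1019]), [np.float64(0.0010527098824415586), np.float64(0.0010527098824415358)])
[ 0.3979 -0.117   0.114 ]
[ 0.3972 -0.0247  0.114 ]
[0.3979 0.065  0.114 ]
h2 rib front (array([ 0.4621, -0.0249,  0.1416]), [np.float64(0.00034947363139009504), np.float64(0.0003494736313901358)])
dot h2 (array([ 0.498 , -0.0248,  0.1562]), [np.float64(0.00025735079373689066), np.float64(0.000257350793736897)])
```

Call:
apply_moves(plan=[[[0,50,-10],0,0],[[0,110,-10],0,0],[[0,170,-10],-1,0],[[0,230,-10],-2,0],[[10,290,0],-2,0],[[20,350,0],-2,0],[[20,350,0],-2,0],[[20,350,0],-2,0],[[20,350,0],-2,0]])

```text
clock: 39.35
eef_pos: [0.4433, 0.3288, 0.2659]
ee_rot: [[-0.999, -0.032, -0.0], [-0.032, 0.999, -0.001], [0.0, -0.001, -1.0]]
force: [0.6, -0.0, -0.4]
grip_width: 0.0855
```

Run:
```python
from h import *
import pickle
st(); im,c=cap('wrist','ac_wrist'); pickle.dump(c,open('ac.pkl','wb'))
```

```text
t 39.35 pos [0.4433 0.3288 0.2659] ty_az 91.84 F [ 0.6009 -0.0165 -0.3659] T [ 0.0149 -0.0048  0.0225] w 0.0855
```

View pics/ac_wrist.png

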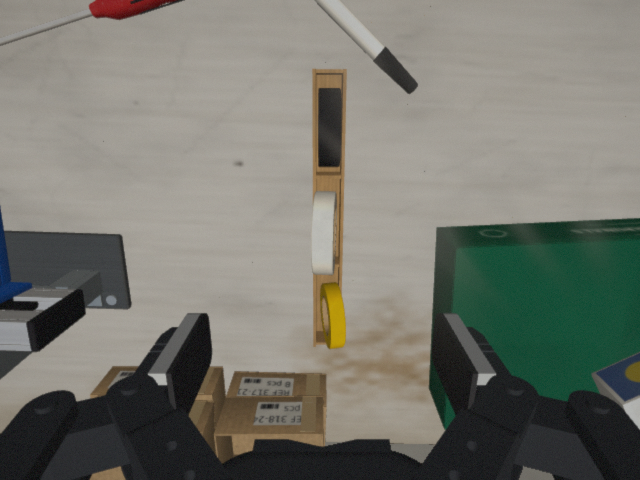

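Run:
```python
import cv2
im=cv2.imread('pics/ac_wrist.png')
cv2.imwrite('pics/ac_z.png',cv2.resize(im[60:360,290:370],None,fx=5,fy=2,interpolation=cv2.INTER_CUBIC))
```

```text
(no output)
```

View pics/ac_z.png

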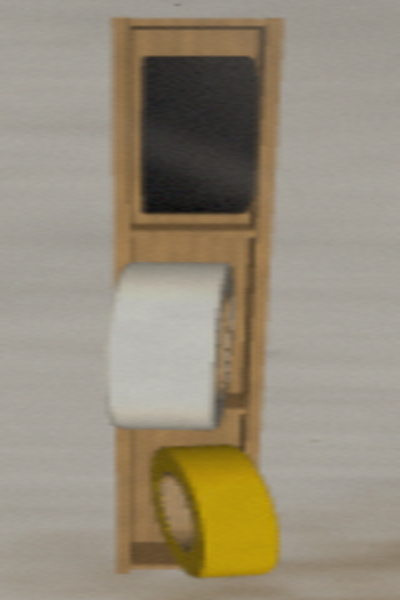

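Run:
```python
from h import *
import pickle
c=pickle.load(open('ac.pkl','rb'))
for n,r,u0,u1,v0,v1 in [('black',.034,318.4,341.6,88.5,166.5),('white',.040,311.6,334.4,191.5,274),('yellow',.034,329,345.4,283.5,348.5)]:
    zc=.003+r; res=[]
    for v,sg in ((v0,1),(v1,-1)):
        o,d=ray(c,(u0+u1)/2,v); ox,oz=o[0],o[2]; dx,dz=d[0],d[2]; L=np.hypot(dx,dz)
        # x of line at height zc, offset by r/|cos|
        xl=ox+dx*(zc-oz)/dz; res.append(xl+sg*r*L/abs(dz))
    v=(v0+v1)/2
    yl=onz(c,u0,v,zc+r*.95); yr=onz(c,u1,v,zc+r*.95)
    print(n,'xc',res,'top L/R',yl,yr,'mid y',(yl+yr)[1]/2, 'w',yr[1]-yl[1])
print('tray',onz(c,313,69,.03),onz(c,347,69,.03),onz(c,315,346,.03),onz(c,343,300,.03))
```

```text
black xc [np.float64(0.3809061500255487), np.float64(0.37955302557327014)] top L/R [0.378  0.3231 0.0693] [0.3774 0.3419 0.0693] mid y 0.33252146947331684 w 0.01882147905749959
white xc [np.float64(0.4770923837927416), np.float64(0.4754802858549582)] top L/R [0.4642 0.3199 0.081 ] [0.4636 0.3394 0.081 ] mid y 0.3296651321249501 w 0.019467997129033854
yellow xc [np.float64(0.569707976179781), np.float64(0.5680622766731448)] top L/R [0.5511 0.3383 0.0693] [0.5506 0.354  0.0693] mid y 0.34614732783942925 w 0.015652580490173318
tray [0.3313 0.3167 0.03  ] [0.3303 0.3462 0.03  ] [0.6118 0.3259 0.03  ] [0.5543 0.3539 0.03  ]
```

Call:
apply_moves(plan=[[[30,3,40],0,0],[[63,5.7,90],0,0],[[63,5.7,140],0,0],[[63,5.7,180],0,0],[[63,5.7,197],0,0],[[63,5.7,197],0,0],[[63,5.7,197],0,0.4],[[63,5.7,197],0,0.6],[[63,5.7,197],0,1],[[63,5.7,197],0,1],[[63,5.7,197],0,1],[[63,5.7,197],0,1],[[63,5.7,197],0,1]])

```text
clock: 41.02
eef_pos: [0.38, 0.3342, 0.0699]
ee_rot: [[-0.999, -0.034, 0.001], [-0.034, 0.999, 0.001], [-0.001, 0.001, -1.0]]
force: [-1.1, -1.2, 7.1]
grip_width: 0.0167
```

Run:
```python
from h import *
import pickle
st(); im,c=cap('wrist','ad_wrist'); pickle.dump(c,open('ad.pkl','wb'))
```

```text
t 41.02 pos [0.38   0.3342 0.0699] ty_az 91.96 F [-1.0849 -1.2442  7.0518] T [-0.2393  0.1433  0.0202] w 0.0167
```

View pics/ad_wrist.png

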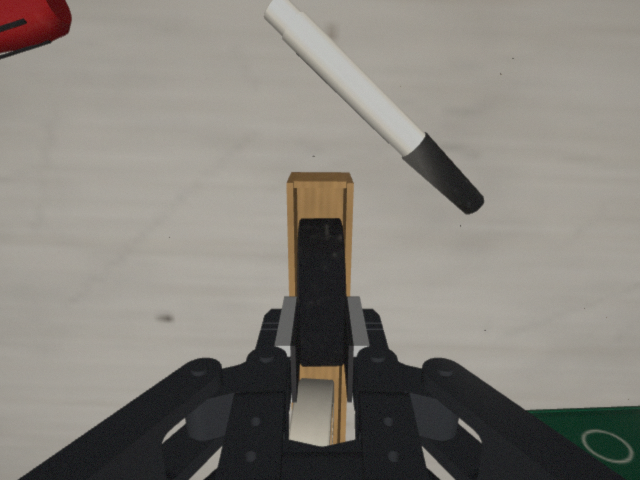

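Call:
apply_moves(plan=[[[0,0,-10],0,1],[[0,0,-30],0,1],[[0,0,-60],0,1],[[0,0,-100],0,1],[[0,0,-140],0,1],[[0,0,-140],0,1]])

```text
clock: 41.82
eef_pos: [0.3811, 0.3352, 0.2127]
ee_rot: [[-0.999, -0.034, 0.005], [-0.034, 0.999, 0.004], [-0.005, 0.004, -1.0]]
force: [-0.3, 0.2, -1.2]
grip_width: 0.0167
```

Run:
```python
from h import *
import pickle
st(); im,c=cap('wrist','ae_wrist'); pickle.dump(c,open('ae.pkl','wb'))
```

```text
t 41.83 pos [0.3811 0.3352 0.2127] ty_az 91.96 F [-0.3438  0.1542 -1.2357] T [ 0.0404 -0.0101  0.0151] w 0.0167
```

View pics/ae_wrist.png

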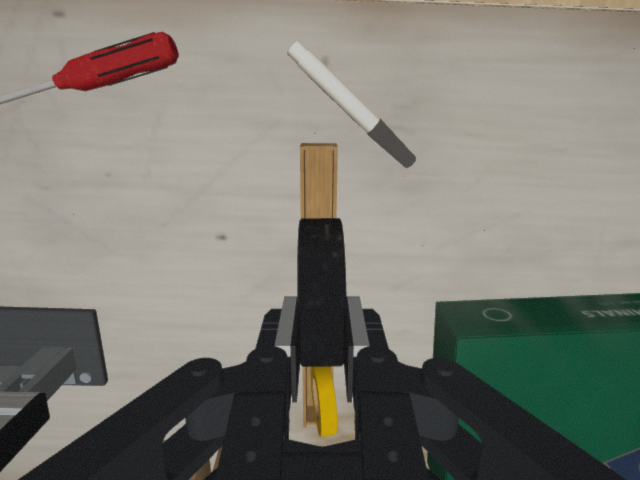

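Call:
apply_moves(plan=[[[5,-40,0],10,1],[[15,-85,0],20,1],[[20,-130,0],30,1],[[25,-175,0],40,1],[[30,-220,0],50,1],[[35,-270,0],60,1],[[40,-320,0],70,1],[[46,-370,0],80,1],[[50,-420,0],90,1],[[51,-452,0],92,1],[[51,-452,0],92,1],[[51,-452,0],92,1],[[51,-452,0],92,1]])

```text
clock: 43.5
eef_pos: [0.3438, -0.1187, 0.2088]
ee_rot: [[-0.001, 1.0, -0.001], [1.0, 0.001, 0.0], [0.0, -0.001, -1.0]]
force: [-0.4, 0.2, -1.1]
grip_width: 0.0169
```

Run:
```python
from h import *
import pickle
st(); im,c=cap('wrist','af_wrist'); pickle.dump(c,open('af.pkl','wb'))
print(totool(np.array([.355,-.119,.136])-env.read_state()['eef_pos']))
```

```text
t 43.5 pos [ 0.3438 -0.1187  0.2088] ty_az 0.04 F [-0.4238  0.1963 -1.1465] T [-0.0469 -0.0951  0.0339] w 0.0169
[-0.271  11.0887 72.9539]
```

View pics/af_wrist.png

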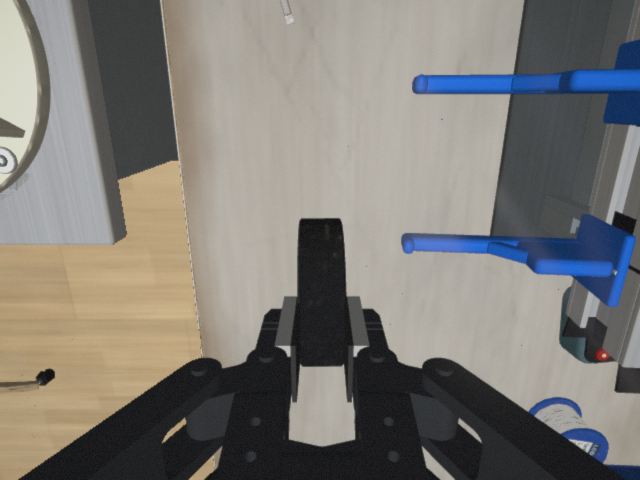

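Run:
```python
from h import *
import pickle
c=pickle.load(open('af.pkl','rb'))
for u,v in [(406,243),(416,84),(470,245),(480,84)]: print(onz(c,u,v,.112))
```

```text
[ 0.3965 -0.1177  0.112 ]
[ 0.3955 -0.0257  0.112 ]
[ 0.4364 -0.119   0.112 ]
[ 0.4304 -0.0257  0.112 ]
```

Call:
apply_moves(plan=[[[0,0,30],0,1],[[0,0,60],0,1],[[0,0,73],0,1],[[0,10,73],0,1],[[0,20,73],0,1],[[0,30,73],0,1],[[0,40,73],0,1],[[0,40,73],0,1],[[0,40,73],0,1]])

```text
clock: 44.68
eef_pos: [0.3838, -0.1196, 0.1361]
ee_rot: [[0.001, 1.0, -0.0], [1.0, -0.001, 0.0], [0.0, -0.0, -1.0]]
force: [-0.6, 1.0, -0.3]
grip_width: 0.017
```

Run:
```python
from h import *
import pickle
st(); im,c=cap('wrist','ag_wrist')
im,c=cap('side'); cv2.imwrite('pics/ag_s.png',cv2.resize(im[200:350,200:380],None,fx=4,fy=4,interpolation=cv2.INTER_CUBIC))
```

```text
t 44.67 pos [ 0.3838 -0.1196  0.1361] ty_az -0.04 F [-0.6289  1.0242 -0.2869] T [0.0342 0.0149 0.0334] w 0.017
```

View pics/ag_wrist.png

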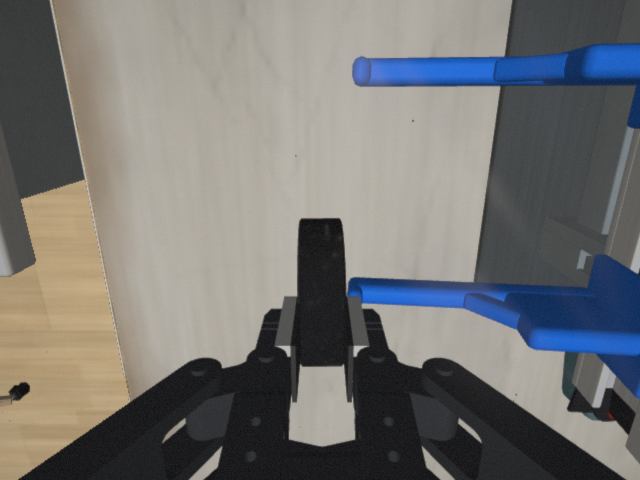

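View pics/ag_s.png

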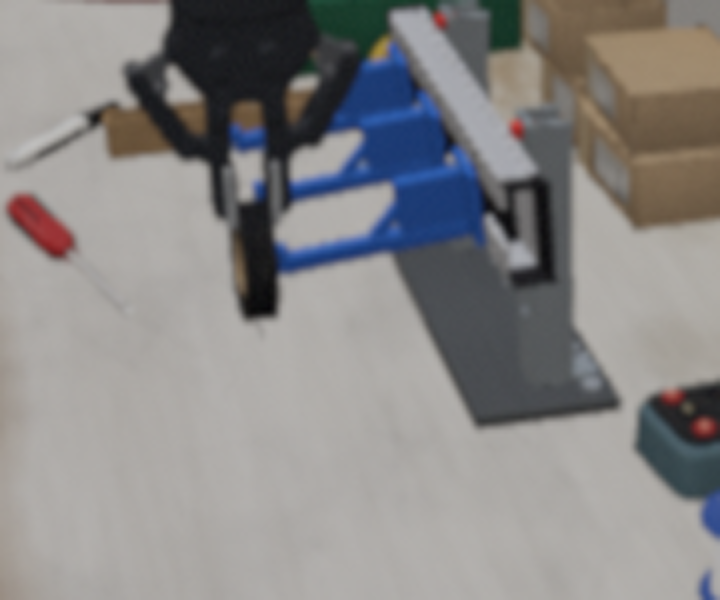

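Call:
apply_moves(plan=[[[0,8,0],0,1],[[0,16,0],0,1],[[0,24,0],0,1],[[0,33,0],0,1],[[0,33,0],0,1],[[0,33,0],0,1]])

```text
clock: 45.52
eef_pos: [0.4168, -0.1196, 0.136]
ee_rot: [[0.001, 1.0, -0.001], [1.0, -0.001, 0.0], [0.0, -0.001, -1.0]]
force: [-0.6, -0.2, -0.5]
grip_width: 0.0169
```

Run:
```python
from h import *
import pickle
st(); im,c=cap('wrist','ah_wrist')
im,c=cap('side'); cv2.imwrite('pics/ah_s.png',cv2.resize(im[200:300,240:360],None,fx=6,fy=6,interpolation=cv2.INTER_CUBIC))
```

```text
t 45.52 pos [ 0.4168 -0.1196  0.136 ] ty_az -0.04 F [-0.5954 -0.1755 -0.5316] T [ 0.0307  0.0319 -0.0028] w 0.0169
```

View pics/ah_s.png

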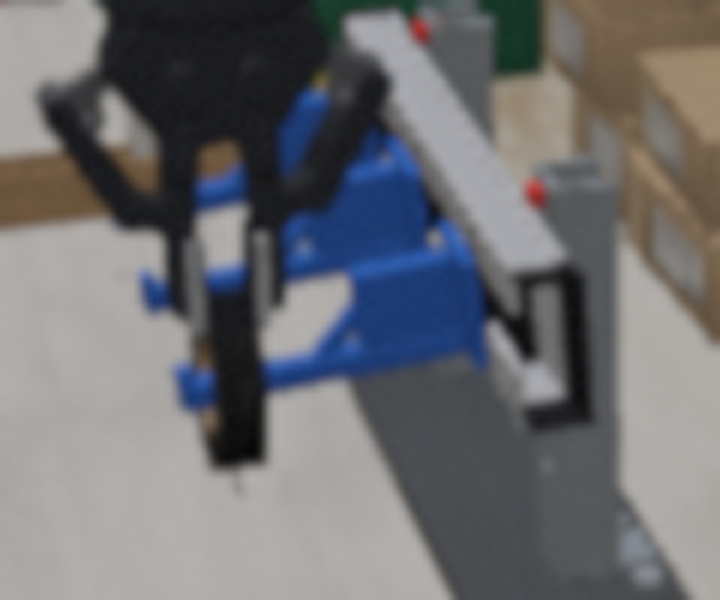

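View pics/ah_wrist.png

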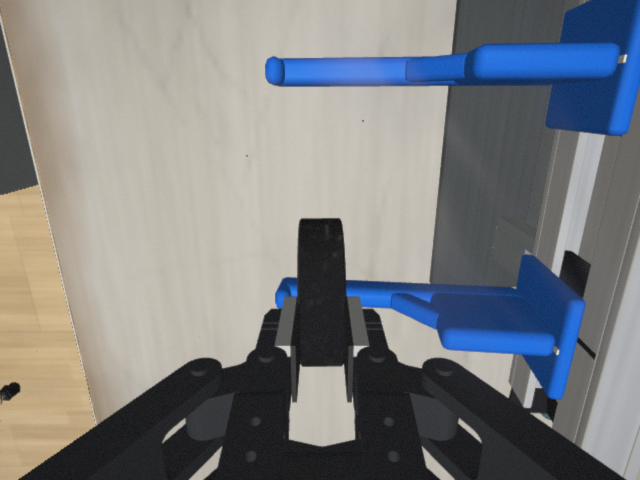

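Call:
apply_moves(plan=[[[0,1,4],0,1],[[0,1,8],0,1],[[0,1,9],0,1],[[0,1,9],0,1],[[0,1,9],0,0.7],[[0,1,9],0,0.68],[[0,1,9],0,0.68],[[0,1,9],0,0.68]])

```text
clock: 46.62
eef_pos: [0.4181, -0.1197, 0.1272]
ee_rot: [[0.001, 1.0, 0.0], [1.0, -0.001, -0.0], [-0.0, 0.0, -1.0]]
force: [0.2, -0.4, -0.6]
grip_width: 0.0276
```

Run:
```python
from h import *
import pickle
st(); im,c=cap('wrist','ai_wrist')
im,c=cap('side'); cv2.imwrite('pics/ai_s.png',cv2.resize(im[200:300,240:360],None,fx=6,fy=6,interpolation=cv2.INTER_CUBIC))
```

```text
t 46.62 pos [ 0.4181 -0.1197  0.1272] ty_az -0.05 F [ 0.1602 -0.402  -0.5735] T [-0.0115  0.0134  0.0069] w 0.0276
```

View pics/ai_s.png

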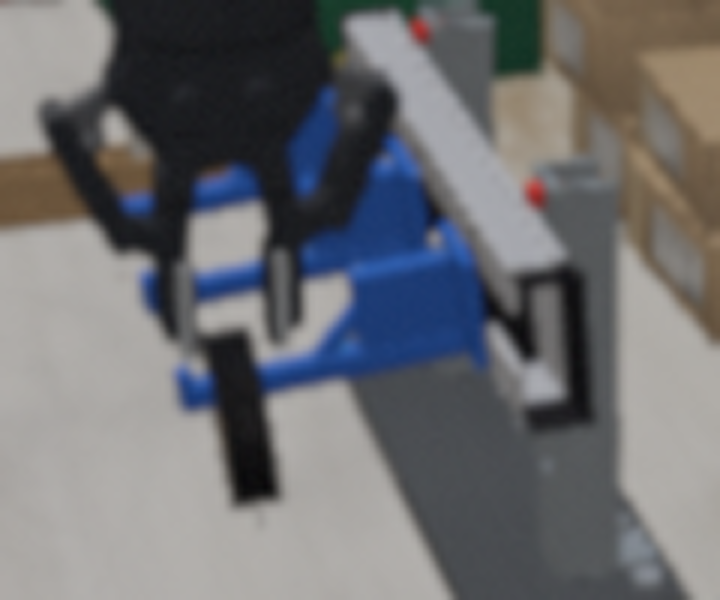

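View pics/ai_wrist.png

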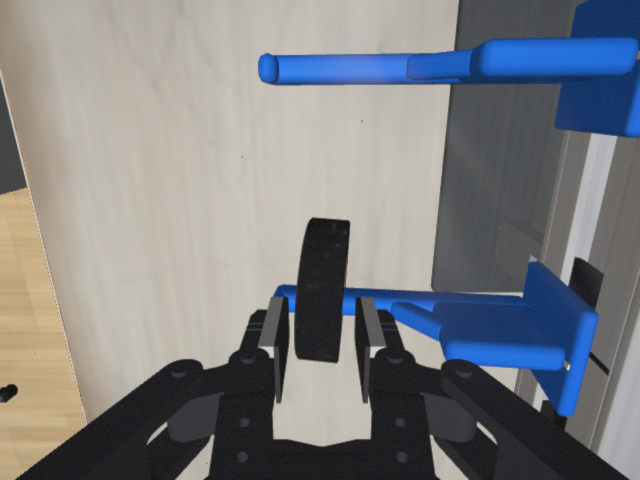

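Call:
apply_moves(plan=[[[0,0,-20],0,0.68],[[0,0,-60],0,0.68],[[0,0,-110],0,0.6],[[20,0,-130],-8,0],[[70,5,-130],-18,0],[[120,5,-130],-28,0],[[170,10,-130],-38,0],[[220,10,-130],-48,0],[[270,10,-130],-58,0],[[320,15,-130],-68,0],[[370,20,-130],-78,0],[[420,25,-130],-88,0],[[449,25,-130],-92,0],[[449,25,-130],-92,0],[[449,25,-130],-92,0],[[449,25,-130],-92,0]])

```text
clock: 48.72
eef_pos: [0.4434, 0.3283, 0.2572]
ee_rot: [[-0.999, -0.033, -0.0], [-0.033, 0.999, -0.0], [0.0, -0.0, -1.0]]
force: [0.5, -0.4, 0.4]
grip_width: 0.0856
```

Run:
```python
from h import *
import pickle
st(); im,c=cap('wrist','aj_wrist'); pickle.dump(c,open('aj.pkl','wb'))
im,c=cap('side'); cv2.imwrite('pics/aj_s.png',cv2.resize(im[170:320,180:360],None,fx=4,fy=4,interpolation=cv2.INTER_CUBIC))
```

```text
t 48.73 pos [0.4434 0.3283 0.2572] ty_az 91.86 F [ 0.5121 -0.3893  0.3705] T [ 0.0043 -0.0049  0.0371] w 0.0856
```

View pics/aj_wrist.png

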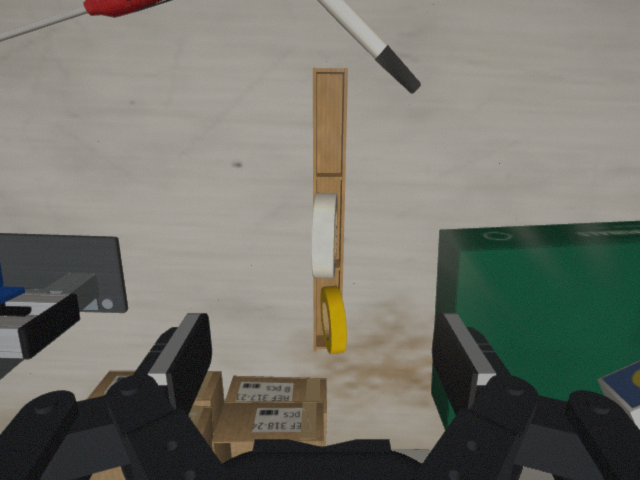

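View pics/aj_s.png

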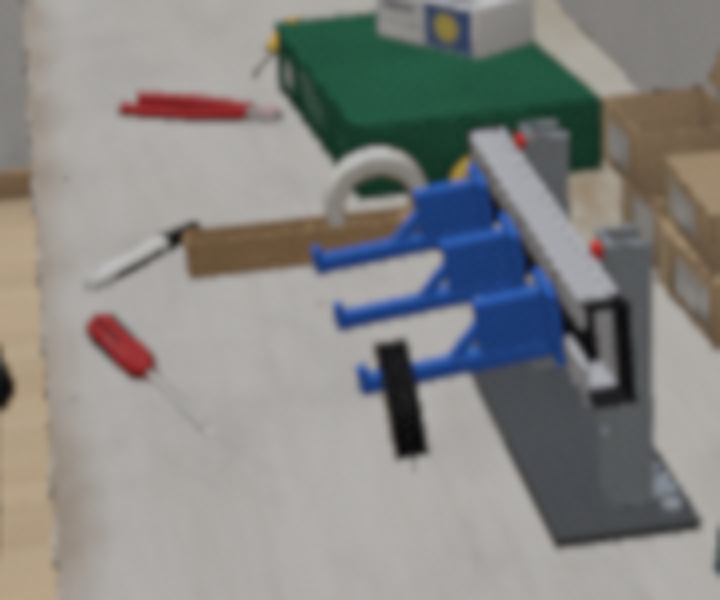

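Call:
apply_moves(plan=[[[-15,0,50],0,0],[[-32.6,1,110],0,0],[[-32.6,1,155],0,0],[[-32.6,1,175],0,0],[[-32.6,1,175],0,0],[[-32.6,1,175],0,0.4],[[-32.6,1,175],0,0.6],[[-32.6,1,175],0,1],[[-32.6,1,175],0,1],[[-32.6,1,175],0,1],[[-32.6,1,175],0,1],[[-32.6,1,175],0,1]])

```text
clock: 50.32
eef_pos: [0.4766, 0.3319, 0.0831]
ee_rot: [[-0.999, -0.034, 0.001], [-0.034, 0.999, 0.001], [-0.001, 0.001, -1.0]]
force: [-0.6, 0.6, 5.8]
grip_width: 0.0173
```

Run:
```python
from h import *
import pickle
st(); im,c=cap('wrist','ak_wrist'); pickle.dump(c,open('ak.pkl','wb'))
```

```text
t 50.33 pos [0.4766 0.3319 0.0831] ty_az 91.95 F [-0.6367  0.5943  5.7871] T [ 0.0038  0.045  -0.0111] w 0.0173
```

View pics/ak_wrist.png

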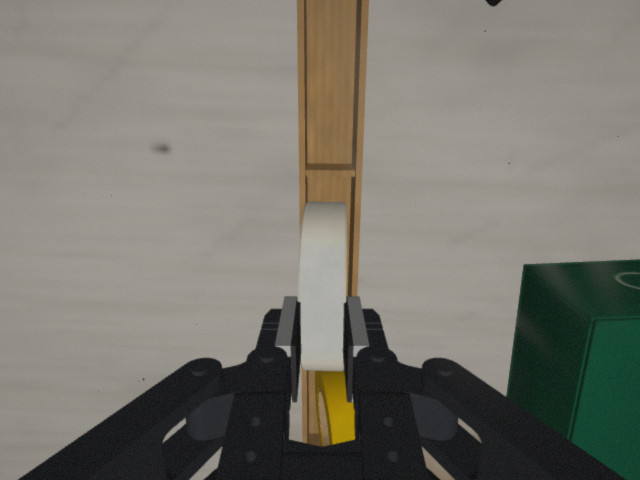

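Call:
apply_moves(plan=[[[0,0,-20],0,1],[[0,0,-70],0,1],[[0,0,-130],0,1],[[10,-10,-140],8,1],[[25,-50,-140],18,1],[[40,-90,-140],28,1],[[55,-130,-140],38,1],[[75,-175,-140],48,1],[[95,-220,-140],58,1],[[115,-270,-140],68,1],[[135,-315,-140],78,1],[[146,-353,-140],88,1],[[146,-353,-140],92,1],[[146,-353,-140],92,1],[[146,-353,-140],92,1]])

```text
clock: 52.25
eef_pos: [0.3422, -0.0261, 0.2222]
ee_rot: [[-0.001, 1.0, 0.0], [1.0, 0.001, 0.0], [0.0, 0.0, -1.0]]
force: [0.7, -0.2, -1.1]
grip_width: 0.0166
```

Run:
```python
from h import *
import pickle
st(); im,c=cap('wrist','al_wrist'); pickle.dump(c,open('al.pkl','wb'))
print(totool(np.array([.384,-.0255,.143])-env.read_state()['eef_pos']))
```

```text
t 52.25 pos [ 0.3422 -0.0261  0.2222] ty_az 0.08 F [ 0.7344 -0.1909 -1.0515] T [ 0.0938  0.011  -0.0423] w 0.0166
[ 0.4326 41.8076 79.1899]
```

View pics/al_wrist.png

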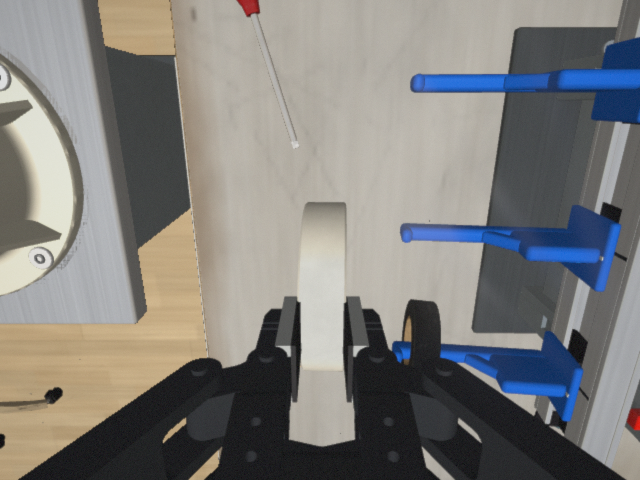

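Call:
apply_moves(plan=[[[0,0,30],0,1],[[0,0,60],0,1],[[0,0,79],0,1],[[0,10,79],0,1],[[0,20,79],0,1],[[0,30,79],0,1],[[0,42,79],0,1],[[0,42,79],0,1],[[0,42,79],0,1]])

```text
clock: 53.42
eef_pos: [0.3838, -0.0264, 0.1431]
ee_rot: [[0.001, 1.0, -0.001], [1.0, -0.001, 0.0], [0.0, -0.001, -1.0]]
force: [-0.1, -0.0, -1.1]
grip_width: 0.0168
```

Run:
```python
from h import *
import pickle
st(); im,c=cap('wrist','am_wrist')
im,c=cap('side'); cv2.imwrite('pics/am_s.png',cv2.resize(im[200:300,240:360],None,fx=6,fy=6,interpolation=cv2.INTER_CUBIC))
```

```text
t 53.42 pos [ 0.3838 -0.0264  0.1431] ty_az -0.05 F [-0.0915 -0.0477 -1.0531] T [ 0.0153 -0.0053  0.0297] w 0.0168
```

View pics/am_s.png

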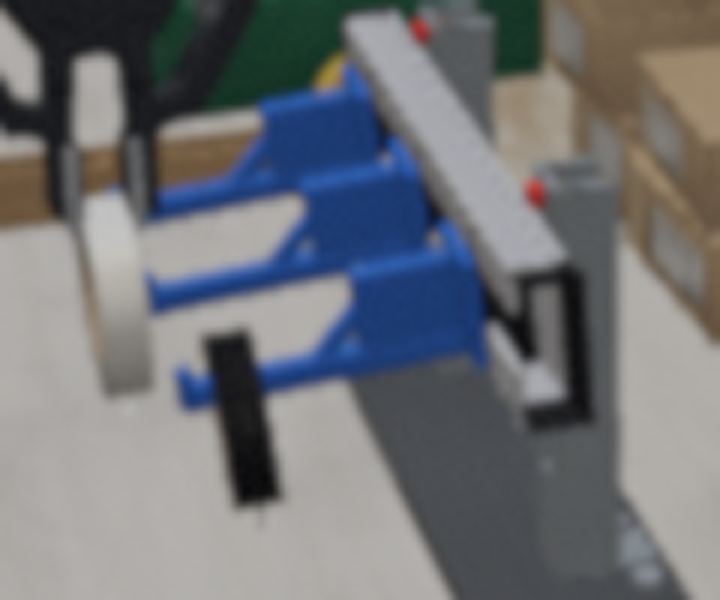

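View pics/am_wrist.png

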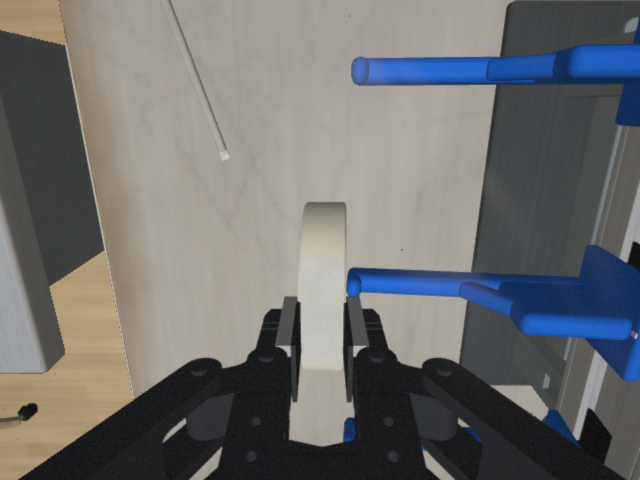

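Call:
apply_moves(plan=[[[0,8,0],0,1],[[0,16,0],0,1],[[0,24,0],0,1],[[0,34,0],0,1],[[0,34,0],0,1],[[0,34,5],0,1],[[0,34,9],0,1],[[0,34,9],0,1]])

```text
clock: 54.52
eef_pos: [0.4175, -0.0264, 0.1337]
ee_rot: [[0.001, 1.0, -0.001], [1.0, -0.001, 0.0], [0.0, -0.001, -1.0]]
force: [0.3, -0.6, -0.1]
grip_width: 0.0167
```

Run:
```python
from h import *
import pickle
st()
im,c=cap('side'); cv2.imwrite('pics/an_s.png',cv2.resize(im[200:300,240:360],None,fx=6,fy=6,interpolation=cv2.INTER_CUBIC))
```

```text
t 54.52 pos [ 0.4175 -0.0264  0.1337] ty_az -0.05 F [ 0.2578 -0.5929 -0.0832] T [ 0.0016 -0.0122 -0.0699] w 0.0167
```

View pics/an_s.png

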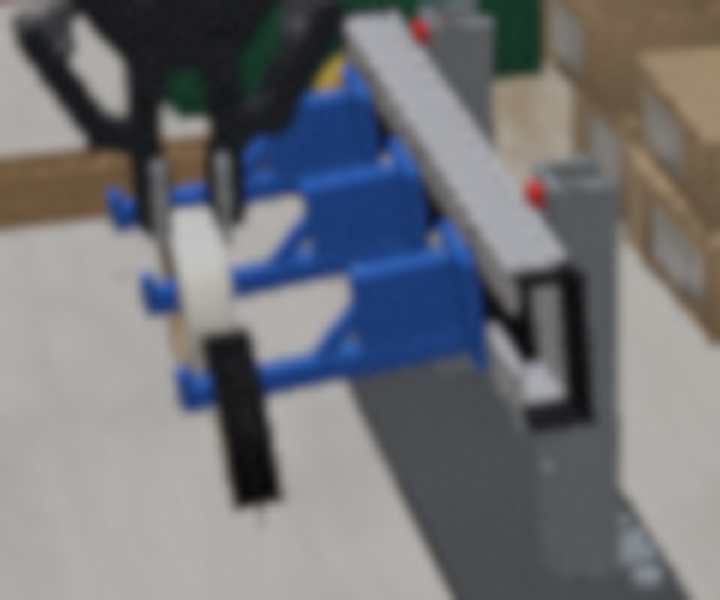

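Call:
apply_moves(plan=[[[0,1,3],0,1],[[0,1,6],0,1],[[0,1,6],0,1],[[0,1,6],0,0.7],[[0,1,6],0,0.68],[[0,1,6],0,0.68],[[0,1,6],0,0.68]])

```text
clock: 55.45
eef_pos: [0.4192, -0.0264, 0.1282]
ee_rot: [[0.001, 1.0, 0.0], [1.0, -0.001, -0.0], [-0.0, 0.0, -1.0]]
force: [-0.3, 0.2, 0.7]
grip_width: 0.0275
```

Run:
```python
from h import *
import pickle
st(); im,c=cap('wrist','ao_wrist')
im,c=cap('side'); cv2.imwrite('pics/ao_s.png',cv2.resize(im[200:300,240:360],None,fx=6,fy=6,interpolation=cv2.INTER_CUBIC))
```

```text
t 55.45 pos [ 0.4192 -0.0264  0.1282] ty_az -0.05 F [-0.2663  0.1945  0.7277] T [-0.022   0.0088 -0.002 ] w 0.0275
```

View pics/ao_s.png

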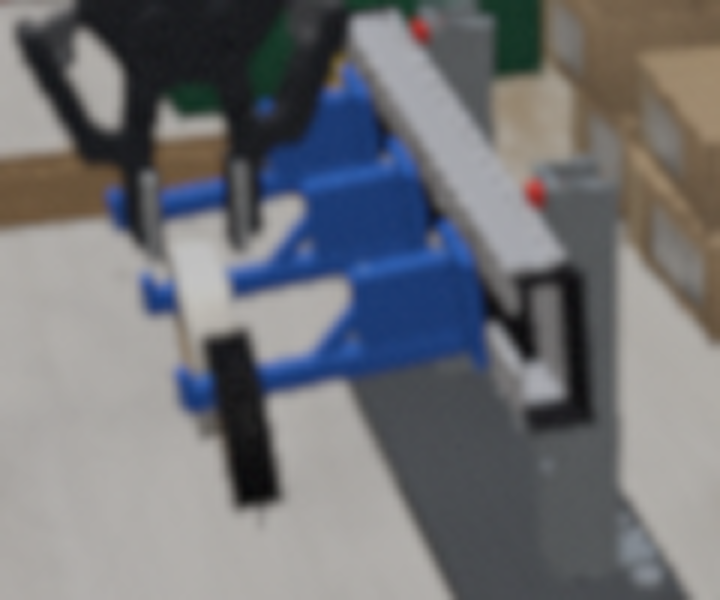

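View pics/ao_wrist.png

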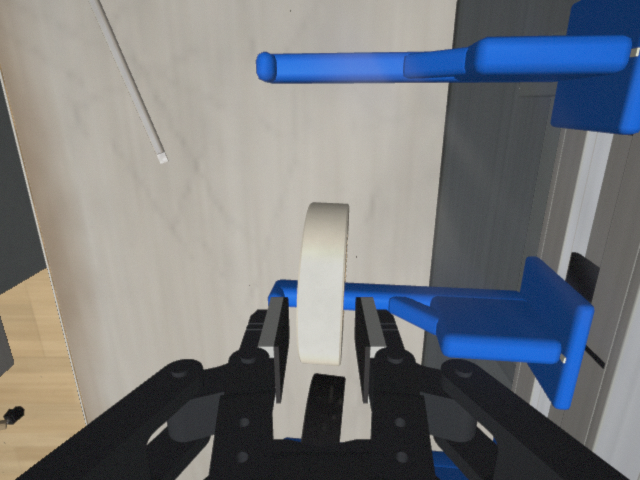

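Call:
apply_moves(plan=[[[0,0,-20],0,0.68],[[0,0,-60],0,0.68],[[0,0,-110],0,0.6],[[20,0,-130],-8,0],[[60,5,-130],-18,0],[[100,10,-130],-28,0],[[140,20,-130],-38,0],[[180,30,-130],-48,0],[[220,40,-130],-58,0],[[260,50,-130],-68,0],[[310,60,-130],-78,0],[[350,70,-130],-88,0],[[363,81,-130],-92,0],[[363,81,-130],-92,0],[[363,81,-130],-92,0],[[363,81,-130],-92,0]])

```text
clock: 57.55
eef_pos: [0.5001, 0.3356, 0.2583]
ee_rot: [[-0.999, -0.032, -0.0], [-0.032, 0.999, -0.0], [0.0, -0.0, -1.0]]
force: [0.1, -0.7, 0.6]
grip_width: 0.0853
```

Run:
```python
from h import *
import pickle
st(); im,c=cap('wrist','ap_wrist'); pickle.dump(c,open('ap.pkl','wb'))
cv2.imwrite('pics/ap_z.png',cv2.resize(im[150:350,270:390],None,fx=5,fy=3,interpolation=cv2.INTER_CUBIC))
im,c=cap('side'); cv2.imwrite('pics/ap_s.png',cv2.resize(im[170:320,180:360],None,fx=4,fy=4,interpolation=cv2.INTER_CUBIC))
```

```text
t 57.55 pos [0.5001 0.3356 0.2583] ty_az 91.86 F [ 0.1238 -0.6613  0.6022] T [ 0.0122 -0.0185 -0.0218] w 0.0853
```

View pics/ap_z.png

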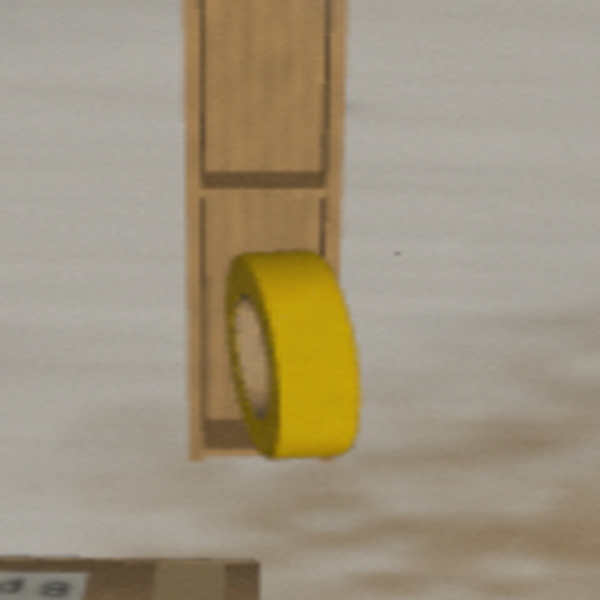

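View pics/ap_s.png

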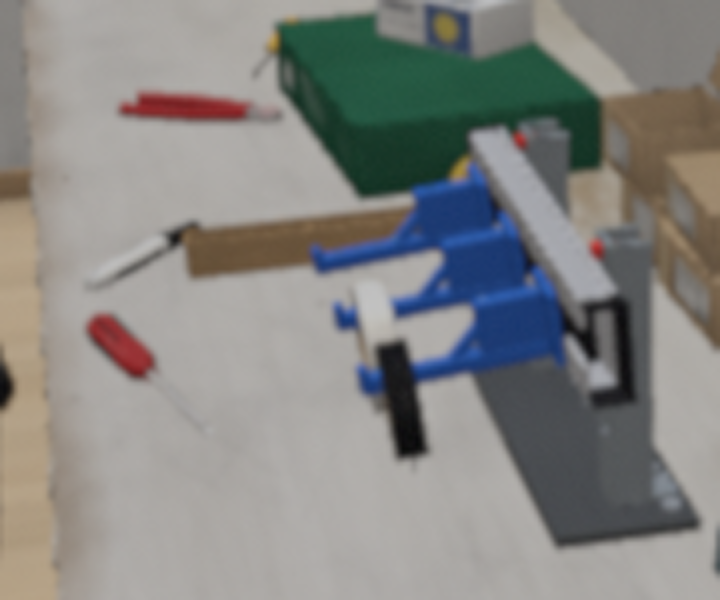

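Run:
```python
from h import *
import pickle
c=pickle.load(open('ap.pkl','rb'))
for n,r,u0,u1,v0,v1 in [('yellow',.034,325,341.6,233.3,303.3)]:
    zc=.003+r; res=[]
    for v,sg in ((v0,1),(v1,-1)):
        o,d=ray(c,(u0+u1)/2,v); ox,oz=o[0],o[2]; dx,dz=d[0],d[2]; L=np.hypot(dx,dz)
        xl=ox+dx*(zc-oz)/dz; res.append(xl+sg*r*L/abs(dz))
    v=(v0+v1)/2
    yl=onz(c,u0,v,zc+r*.95); yr=onz(c,u1,v,zc+r*.95)
    print(n,'xc',res,'top L/R',yl,yr,'mid y',(yl+yr)[1]/2, 'w',yr[1]-yl[1])
a=onz(c,270+285/5,150+252/3,.045);b=onz(c,270+315/5,150+457/3,.045);print(a,b)
print(totool(np.array([.569,.345,.070])-env.read_state()['eef_pos']))
```

```text
yellow xc [np.float64(0.5685019671592083), np.float64(0.5688058907672886)] top L/R [0.5553 0.3395 0.0693] [0.5548 0.3544 0.0693] mid y 0.34694529118605677 w 0.014813012292190175
[0.531  0.3407 0.045 ] [0.6021 0.3493 0.045 ]
[-68.9463   6.8726 188.4333]
```

Run:
```python
from h import *
c=optics.get_calibration('top')
for z in (0,.06,.1): print(z,[onz(c,u,v,z) for u,v in ((105,185),(105,265),(256,190),(192,193),(150,193))])
```

```text
0 [array([0.6903, 0.4729, 0.    ]), array([0.4819, 0.4534, 0.    ]), array([0.6818, 0.0844, 0.    ]), array([0.6716, 0.2482, 0.    ]), array([ 0.6703,  0.3557, -0.    ])]
0.06 [array([0.671 , 0.4505, 0.06  ]), array([0.4714, 0.4318, 0.06  ]), array([0.6629, 0.0785, 0.06  ]), array([0.6531, 0.2353, 0.06  ]), array([0.6518, 0.3383, 0.06  ])]
0.1 [array([0.6581, 0.4356, 0.1   ]), array([0.4645, 0.4174, 0.1   ]), array([0.6502, 0.0746, 0.1   ]), array([0.6408, 0.2268, 0.1   ]), array([0.6395, 0.3267, 0.1   ])]
```

View pics/ap_wrist.png

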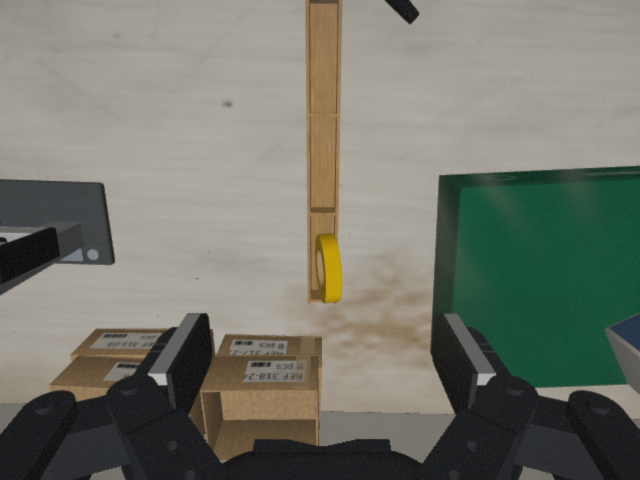

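Call:
apply_moves(plan=[[[-30,3,40],-2,0.2],[[-69,7,90],-4,0.2],[[-69,7,140],-4,0.2],[[-69,7,175],-4,0.2],[[-69,7,188.5],-4,0.2],[[-69,7,188.5],-4,0.2],[[-69,7,188.5],-4,0.5],[[-69,7,188.5],-4,0.7],[[-69,7,188.5],-4,1],[[-69,7,188.5],-4,1],[[-69,7,188.5],-4,1],[[-69,7,188.5],-4,1]])

```text
clock: 59.15
eef_pos: [0.5699, 0.3461, 0.071]
ee_rot: [[-0.995, -0.104, 0.002], [-0.104, 0.995, 0.001], [-0.002, 0.0, -1.0]]
force: [-0.1, -1.1, 7.2]
grip_width: 0.0129
```

Run:
```python
from h import *
import pickle
st(); im,c=cap('wrist','aq_wrist'); pickle.dump(c,open('aq.pkl','wb'))
```

```text
t 59.15 pos [0.5699 0.3461 0.071 ] ty_az 95.96 F [-0.0526 -1.1272  7.2043] T [-0.3538 -0.0096  0.0285] w 0.0129
```

View pics/aq_wrist.png

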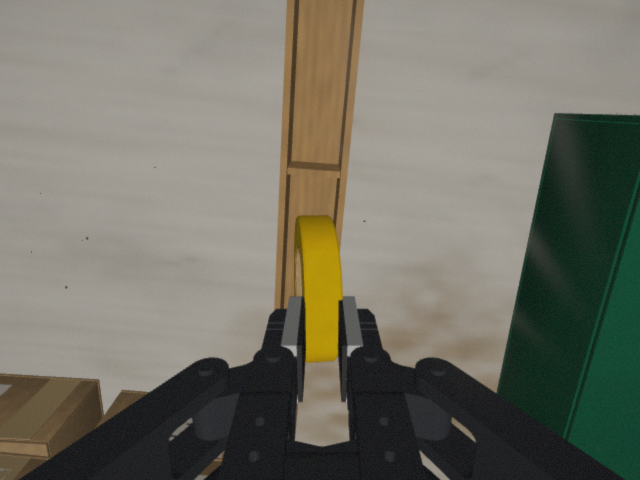

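Call:
apply_moves(plan=[[[0,0,-15],0,1],[[0,0,-60],0,1],[[0,0,-120],0,1],[[20,0,-170],8,1],[[60,-20,-170],18,1],[[100,-50,-170],28,1],[[130,-80,-170],38,1],[[160,-110,-170],48,1],[[190,-140,-170],58,1],[[215,-175,-170],68,1],[[240,-215,-170],78,1],[[255,-254,-170],88,1],[[255,-254,-170],96,1],[[255,-254,-170],96,1],[[255,-254,-170],96,1],[[255,-254,-170],96,1]])

```text
clock: 61.2
eef_pos: [0.3419, 0.0671, 0.2398]
ee_rot: [[-0.002, 1.0, -0.0], [1.0, 0.002, 0.0], [0.0, -0.0, -1.0]]
force: [-0.0, 0.2, 0.1]
grip_width: 0.0126
```

Run:
```python
from h import *
import pickle
st(); im,c=cap('wrist','ar_wrist'); pickle.dump(c,open('ar.pkl','wb'))
```

```text
t 61.2 pos [0.3419 0.0671 0.2398] ty_az 0.11 F [-0.0054  0.2482  0.0847] T [-0.0096 -0.0089  0.0519] w 0.0126
```

View pics/ar_wrist.png

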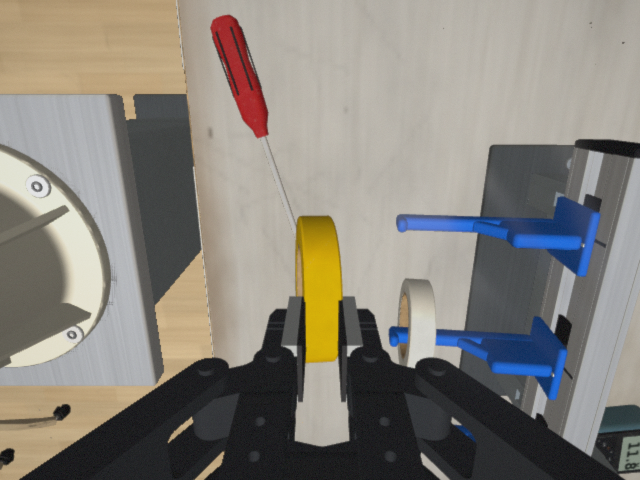

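Run:
```python
from h import *
import pickle
c=pickle.load(open('ar.pkl','rb'))
for u,v in [(398,222),(460,225)]: print(onz(c,u,v,.112))
print(totool(np.array([.384,.067,.137])-env.read_state()['eef_pos']))
```

```text
[0.3953 0.0726 0.112 ]
[0.4385 0.0705 0.112 ]
[ -0.1757  42.1    102.699 ]
```

Call:
apply_moves(plan=[[[2.5,0,30],0,1],[[2.5,0,60],0,1],[[2.5,0,90],0,1],[[2.5,0,103],0,1],[[2.5,10,103],0,1],[[2.5,20,103],0,1],[[2.5,30,103],0,1],[[2.5,42,103],0,1],[[2.5,42,103],0,1],[[2.5,42,103],0,1]])

```text
clock: 62.5
eef_pos: [0.3835, 0.0691, 0.1366]
ee_rot: [[0.001, 1.0, -0.001], [1.0, -0.001, -0.0], [-0.0, -0.001, -1.0]]
force: [-0.4, -0.5, -0.2]
grip_width: 0.0124
```

Run:
```python
from h import *
import pickle
st(); im,c=cap('wrist','as_wrist')
im,c=cap('side'); cv2.imwrite('pics/as_s.png',cv2.resize(im[180:280,240:360],None,fx=6,fy=6,interpolation=cv2.INTER_CUBIC))
```

```text
t 62.5 pos [0.3835 0.0691 0.1366] ty_az -0.06 F [-0.3995 -0.4938 -0.1796] T [-0.0219  0.0166 -0.0046] w 0.0124
```

View pics/as_s.png

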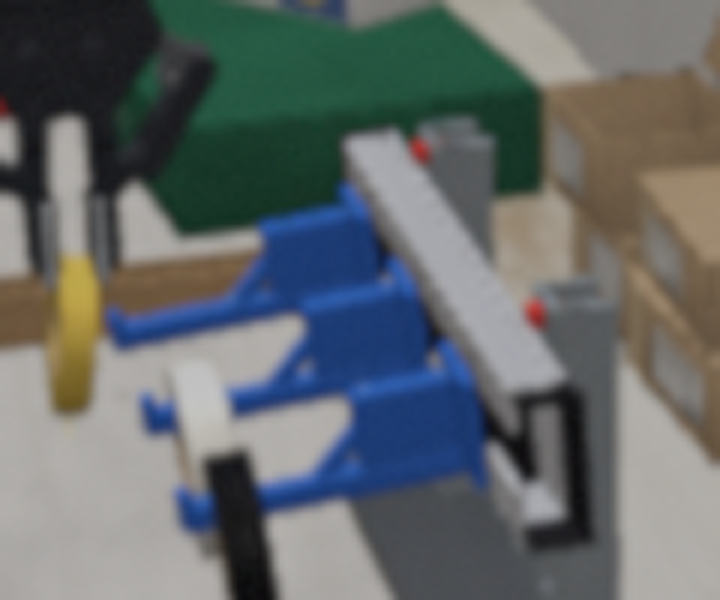

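View pics/as_wrist.png

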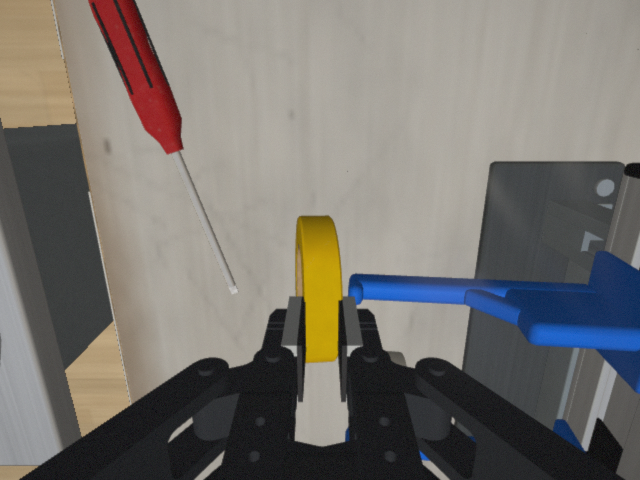

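Call:
apply_moves(plan=[[[0,8,0],0,1],[[0,16,0],0,1],[[0,24,0],0,1],[[0,34,0],0,1],[[0,34,0],0,1],[[0,34,0],0,1]])

```text
clock: 63.35
eef_pos: [0.4176, 0.0692, 0.1365]
ee_rot: [[0.001, 1.0, -0.001], [1.0, -0.001, -0.0], [-0.0, -0.001, -1.0]]
force: [-0.6, -0.7, 0.0]
grip_width: 0.0127
```

Run:
```python
from h import *
import pickle
st(); im,c=cap('wrist','at_wrist')
im,c=cap('side'); cv2.imwrite('pics/at_s.png',cv2.resize(im[180:280,240:360],None,fx=6,fy=6,interpolation=cv2.INTER_CUBIC))
```

```text
t 63.35 pos [0.4176 0.0692 0.1365] ty_az -0.05 F [-0.5666 -0.7303  0.0356] T [ 0.0276 -0.0042  0.0271] w 0.0127
```

View pics/at_s.png

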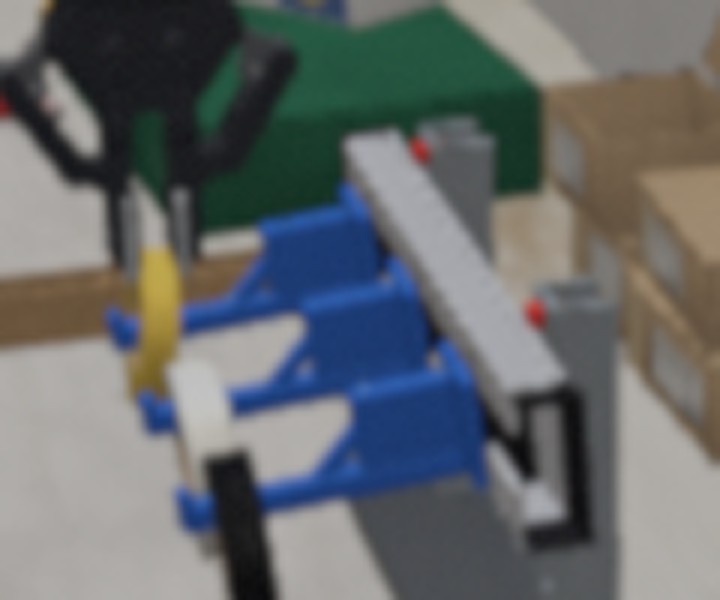

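Call:
apply_moves(plan=[[[0,3,4],0,1],[[0,3,8],0,1],[[0,3,9],0,1],[[0,3,9],0,1],[[0,3,9],0,0.72],[[0,3,9],0,0.71],[[0,3,9],0,0.71],[[0,3,9],0,0.71]])

```text
clock: 64.45
eef_pos: [0.4209, 0.0692, 0.1277]
ee_rot: [[0.001, 1.0, 0.0], [1.0, -0.001, -0.0], [-0.0, 0.0, -1.0]]
force: [0.2, 0.2, -0.3]
grip_width: 0.0248
```

Run:
```python
from h import *
import pickle
st(); im,c=cap('wrist','au_wrist')
im,c=cap('side'); cv2.imwrite('pics/au_s.png',cv2.resize(im[180:280,240:360],None,fx=6,fy=6,interpolation=cv2.INTER_CUBIC))
```

```text
t 64.45 pos [0.4209 0.0692 0.1277] ty_az -0.05 F [ 0.1616  0.2313 -0.2592] T [-0.0485 -0.0034  0.0333] w 0.0248
```

View pics/au_s.png

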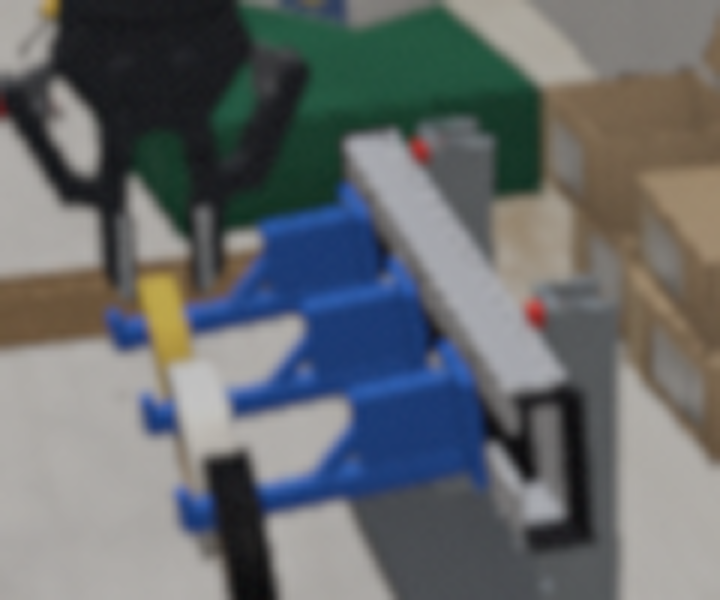

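View pics/au_wrist.png

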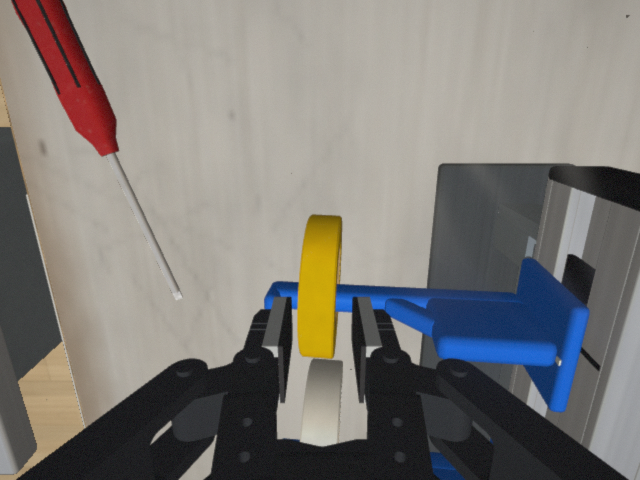

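Call:
apply_moves(plan=[[[0,0,-20],0,0.71],[[0,0,-60],0,0.71],[[0,0,-110],0,0.7],[[-10,0,-150],-10,0.5],[[-20,0,-170],-20,0.5],[[-30,0,-170],-30,0.5],[[-40,0,-170],-40,0.5],[[-60,0,-170],-50,0.5],[[-80,0,-170],-60,0.5],[[-90,0,-170],-70,0.5],[[-90,0,-170],-80,0.5],[[-90,0,-170],-90,0.5],[[-90,0,-170],-90,0.5],[[-90,0,-170],-90,0.5],[[-90,0,-170],-90,0.5]])

```text
clock: 66.42
eef_pos: [0.4208, -0.0207, 0.2977]
ee_rot: [[-1.0, 0.003, -0.0], [0.003, 1.0, -0.0], [0.0, -0.0, -1.0]]
force: [0.6, -0.2, -0.2]
grip_width: 0.0427
```

Run:
```python
from h import *
import pickle
st(); im,c=cap('wrist','av_wrist'); pickle.dump(c,open('av.pkl','wb'))
im,c=cap('side','av_side'); cv2.imwrite('pics/av_s.png',cv2.resize(im[180:330,230:440],None,fx=3.5,fy=3.5,interpolation=cv2.INTER_CUBIC))
```

```text
t 66.42 pos [ 0.4208 -0.0207  0.2977] ty_az 89.83 F [ 0.6051 -0.2204 -0.2248] T [-0.0505 -0.0062  0.0322] w 0.0427
```

View pics/av_wrist.png

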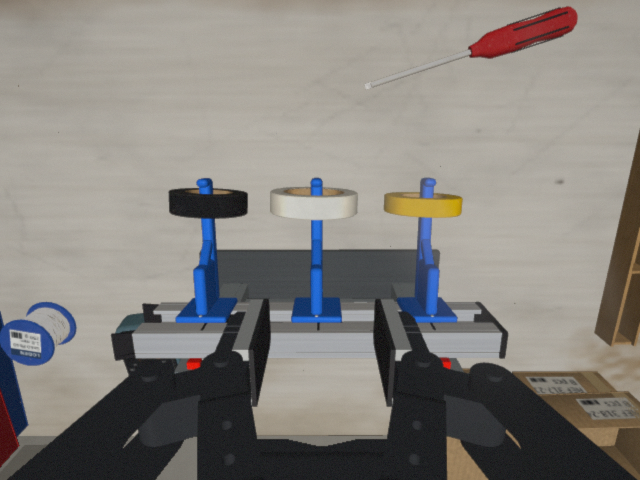

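View pics/av_s.png

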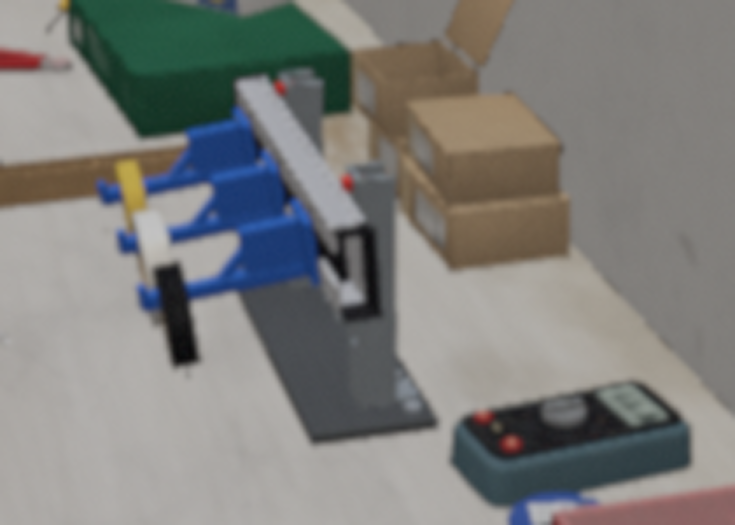

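Run:
```python
from h import *
import pickle
c=pickle.load(open('av.pkl','rb'))
for n,u,v in [('bk',208,204),('wh',314,206),('ye',423,205)]: print(n,onz(c,u,v,.122))
a=cv2.imread('pics/a_side.png').astype(int); b=cv2.imread('pics/av_side.png').astype(int)
d=np.abs(a-b).sum(2)
print('multimeter region diff',d[285:322,358:430].mean(),'reel',d[318:360,372:395].mean())
st(); print(env.sign_off())
```

```text
bk [ 0.4136 -0.1135  0.122 ]
wh [ 0.4155 -0.0277  0.122 ]
ye [0.415  0.0605 0.122 ]
multimeter region diff 5.498123123123123 reel 6.109730848861283
t 66.53 pos [ 0.4208 -0.0208  0.2977] ty_az 89.88 F [ 0.011  -0.3341  0.0639] T [0.0265 0.014  0.0002] w 0.0423
the job is handed in; nothing more can be done
None
```

The job is handed in at about 66 s of the 210 s allowed. The hand-in call gives no verdict, so the results below rest on my own last pictures.

- **Rail:** it hangs in the top slots and is pressed home, with both red catches standing out above it. The press peaked at about 28 N, above the suggested 10–20 N but well below the limits.
- **Hooks:** all three slid in through the open end without jamming. Before each release the hook lined up with its engraved mark to within about 1.5 mm, and the last view still shows all three at their marks.
- **Rolls:** all three were in the tray. Black now hangs at mark 3, white at mark 2 and yellow at mark 1, each on its own hook and near the front of the arm.
- **Bystanders:** in the side view the multimeter and solder reel look unmoved from the first picture. The arm was clear of everything at the end.

**Where views disagreed:** in the last wrist view the black and yellow rolls measured 6–9 mm off their marks (about −0.114 and +0.061 m in y). I put this down to camera error in a slanted view. The gripper released them at −0.120 and +0.069 m, and in the picture they hang centred on their arms. The allowed offset is 15 mm from the arm's middle line.

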